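# Push the carrier puck around the racks into the dispenser dock

## Task

Push the round metal carrier puck across the bench top, always flat on the surface, around the syringe rack, the component tray and the needle box without touching any of them, and into the pocket of the dock. Press it gently against the dock's sprung rubber stop with about 12 newtons (never more than 20) for a good second, then let go and leave it resting against the stop. Leave everything else on the bench where it is.

Things in the scene. Friction and masses are not known exactly. Their poses are not given: they have to be found in the camera images.
- puck: loose round aluminium carrier puck, diameter 90 mm, 30 mm high, with a white square part (6 mm high, for looks, cannot be gripped) on top; 0.3 to 0.55 kg; sliding it takes 1.5 to 4 N. Too wide to grip; two fingertips of a part-open gripper (gap about 55 mm) behind it cradle it stably. Origin: centre of its underside, z up; yaw does not matter
- dock: fixed dock. Origin: on the bench top, where the puck's centre lies when it just touches the stop at the stop's outermost setting; x points into the pocket (push along +x), y across, z up. The setting lies 0 to 30 mm farther in (+x), differs every time and is NOT measured: feel for it. White rear block at x 95 to 125 mm, y +-62 mm, 52 mm high
- dock_mouth (a point): middle of the dock's open mouth, on the bench top, at x = -30 mm in the dock's frame (same axes). Two aluminium side guides 22 mm high: parallel inner faces at y +-49 mm (outer +-61) from dock x = 5 to 97 mm, flaring to y +-72 mm (outer +-78) at the mouth
- dock_stop_zero (a point): middle of the sprung stop's free face at its outermost setting: x = 45 mm, z = 16 mm in the dock's frame. The stop is a black rubber plate 44 mm wide, z 5 to 27 mm; its true free face is 0 to 30 mm farther along +x. Spring: 2.5 N per mm, 10 mm travel, no preload; it pushes the puck back a few mm when the push ends, until bench friction holds it
- rack: fixed obstacle: grey syringe rack, 100 mm (its x) by 60 mm (its y), 58 mm high with the eight syringe barrels. Origin: centre of its underside
- tray: fixed obstacle: open black tray with six compartments of small white parts, 100 mm (its x) by 64 mm (its y), 35 mm high. Origin: centre of its underside
- needlebox: fixed obstacle: white needle box, 100 mm (its x) by 60 mm (its y), 53 mm high with the needle hubs. Origin: centre of its underside
- screwjar: bystander: screw jar, diameter 50 mm, 65 mm high. Origin: centre of its underside
- tape: bystander: roll of clear tape lying flat, outer diameter 90 mm, 20 mm high. Origin: centre of its underside
- driver: bystander: screwdriver lying on the bench, about 200 mm long along its x, 26 mm wide. Origin: underside, mid length
- cleaner: bystander: white bottle, diameter 60 mm, 150 mm high. Origin: centre of its underside
- cup: bystander: steel cup, diameter 70 mm, 80 mm high. Origin: centre of its underside
- spanner: bystander: spanner lying on the bench, about 180 mm long along its x. Origin: underside, mid length
- motor: bystander: small steel motor standing on end, diameter 44 mm, 63 mm high. Origin: centre of its underside
Things that resemble listed ones, but are neither listed nor needed, are in the scene too. Leave any blue look-alike of the puck alone.

How it is judged:
By the outcome, as a careful person would: the job done as asked, in the order asked, and still so for the second after the job is handed in, with the robot touching nothing.
It also fails if it takes over 67 s, if anything falls off the work surface, if the arm or the gripper's body presses on something with over 40 N, if the wrist force passes 120 N, or if a joint passes its speed limit or range.

## Robot

A 7-joint arm with a two-finger parallel gripper is mounted at the origin on the work surface. World frame = base frame: x ahead of the robot, y to its left, z up, the work surface at z = 0. Lengths are in mm, angles in rad, forces in N, time in s.
With the tool pointing down it reaches from about 425 to 875 mm from the base axis. Payload 9.9 kg.
Tool frame: the origin (TCP) lies midway between the tips of the shut fingers; the grasp point (between the pads) lies 19 mm behind it; y points along the fingers, x is the direction in which the jaws open and shut, and the axes are right-handed (so a half turn about y gives the same grasp; the last joint's range is limited). The gripper opens to 85 mm and grips with 20 to 120 N. Pads are 22 mm wide; open, the fingers measure 114 mm over their backs; the gripper's body (76 mm by 85 mm) begins 54 mm behind the grasp point. The pads swing forward as they close: fully open they stand 13 mm farther back than shut.
Start: joints at [-1.302, 0.576, 0.025, 1.437, -0.015, 1.129, -0.057], TCP at [233.223, 633.432, 231.289] pointing down, gripper open.
Joint ranges: [-2.76, 2.76], [-0.34, 2.15], [-1.52, 1.57], [0.19, 2.46], [-1.09, 4.23], [0.17, 1.99], [-2.82, 2.82]. Speed limits (rad/s): [2.22, 2.22, 3.01, 3.01, 3.14, 3.14, 3.14].

## Interface

Orientations are given as a 3x3 rotation matrix whose columns are the frame's x, y, z axes.
In Python, from bench import * gives the robot as it stands.
- The arm moves only by the tool arm_command, never from a script. Its arguments are lists of equal length, an entry for each row: "dp": the shift along the tool's x, y, z as a fraction of full scale, a list of three; "turn": the turn, a rotation vector about the tool's x, y, z as a fraction of full scale, a list of three; "claw": the gripper command: -1 is shut, 1 is fully open, values between are in proportion. In form: {"dp": [[dx, dy, dz], ...], "turn": [[ax, ay, az], ...], "claw": [claw, ...]}. A call has 1 to 12 rows; each row is the pose to reach, as a shift and turn from the pose commanded when the call began, along the tool's axes at that moment; what a row does not reach only later rows make up. Full scale, the value 1, is 20 cm for a shift and 0.5 rad for a turn. A row lasts 1/12 s, in which the tool goes at most 41.7 mm and 7.16 degrees, less where a joint would pass 70% of its speed; a pose out of reach is approached as far as the arm can. A call with a number of a shift or a turn outside -1 to 1 is refused whole. A call with a gripper value outside its range is refused whole. The fingers move at their own pace and stop on an object; the grip force is fixed at half the most. Time passes only in rows, so rows that repeat a pose let the fingers close. It gives the time, the measured TCP pose, the force and the opening at its end, in the units of the state.
- sense(): the state, without advancing time (a new reading comes with each control period).
- capture(name): name is "scene" or "top" or "wrist"; returns a dict with "img" (480x640x3 uint8, red, green, blue), "mtx" (3x3 intrinsics, pixels), "R" (3x3) and "t" (3): a world point X has camera coordinates R X + t. Camera axes: x right, y down, z forward; pixel columns grow to the right and rows downward; lengths in mm; the calibration is good to about 2 mm. A picture is of the moment at which its call begins. There is no depth.
- finish_job(): hands the job in, once; it reports no verdict.
The state is a dict: "clock": time; "joint_pos": joint angles; "joint_velocities": joint speeds; "effort": joint torques, N m; "position": TCP position; "ee_rot": TCP orientation; "ft_force": force on the tool from outside, world axes, zero at the start; "ft_torque": the same for the moment, N m; "opening": finger opening in mm.
Only numpy, scipy, OpenCV 4.12 (cv2) and the standard library are available. Lean on these libraries where they do the work, as an engineer would, in place of code of your own. Each camera call takes 0.05 s, during which the arm holds its last target. There are 200 camera calls.

## Working session

There is one attempt and no reset: what is moved stays moved. The work goes in short steps, Python scripts to look and compute and a tool call to move; the robot and the scene stay as the last step left them, time stands still between calls to the robot, and variables do not carry over. Pictures are saved under pics/ and viewed, about 8 in all and at most 12, crops included, and the job is handed in when it is done.

Besides the shell and the picture viewer there is one more tool, called as name(argument=value, ...) on one line, values as JSON. arm_command: Moves the arm, as the interface text tells. Shift numbers are shares of 20 cm and turn numbers shares of 0.5 rad, none past 1 either way. Its arguments: {"type":"object","properties":{"dp":{"type":"array","items":{"type":"array","items":{"type":"number"}}},"turn":{"type":"array","items":{"type":"array","items":{"type":"number"}}},"claw":{"type":"array","items":{"type":"number"}}},"required":["dp","turn","claw"]}

```bash
ls; mkdir -p pics
python3 - <<'E'
from bench import *
import cv2
s=sense()
for k in s: print(k,s[k])
for n in("top","scene"):
    c=capture(n); cv2.imwrite(f"pics/{n}0.png",c["img"][:,:,::-1]); print(n,c["mtx"],c["R"],c["t"])
E
```

```text
pics
clock 0.0
joint_pos [-1.30177227  0.57656198  0.02484288  1.43791504 -0.01496529  1.1290102
 -0.05649901]
joint_velocities [ 0.00048236 -0.00065707  0.00010868 -0.00038688  0.00114122  0.00145176
 -0.00269782]
effort [ 9.06653822e-04 -7.65763378e+01  2.25064851e+00 -2.85961139e+01
  1.52910553e-02  1.27415065e-02 -5.04165439e-05]
position [233.09148855 632.98538481 230.42009208]
ee_rot [[ 3.45501129e-01 -4.75728697e-04 -9.38418214e-01]
 [ 9.38416784e-01 -1.64263949e-03  3.45501435e-01]
 [-1.70584776e-03 -9.99998538e-01 -1.21102003e-04]]
ft_force [-0.09268434 -0.09755191 -0.35083317]
ft_torque [-0.02008258 -0.03780377 -0.01267792]
opening 85.54755725803274
top [[571.36109711   0.         320.85281521]
 [  0.         571.36109711 238.28504933]
 [  0.           0.           1.        ]] [[-0.00230841 -0.99998647  0.00466249]
 [-0.98623053  0.00150562 -0.16536949]
 [ 0.16536023 -0.00498003 -0.98622066]] [1.17272549e+00 5.37063868e+02 1.25619442e+03]
scene [[473.50614804   0.         321.66128287]
 [  0.         473.50614804 237.61214363]
 [  0.           0.           1.        ]] [[-0.45239812  0.8916458   0.01742757]
 [ 0.552625    0.29561825 -0.77924031]
 [-0.69995825 -0.34289594 -0.62648289]] [ 256.2393858  -246.54728825 1447.39739548]
```

View pics/top0.png

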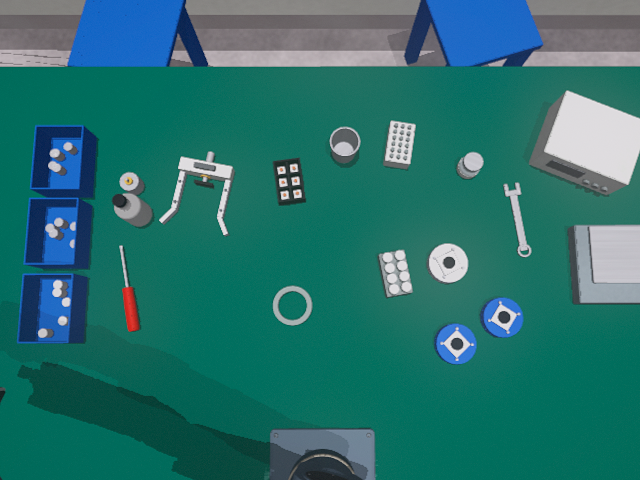

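View pics/scene0.png

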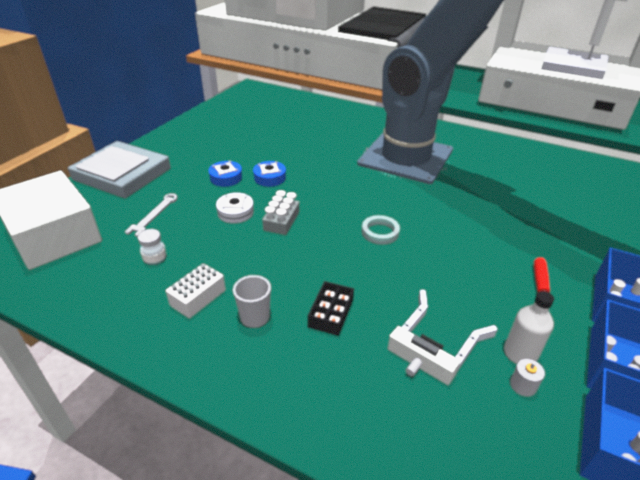

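The top view shows the white puck at (449,263). The rack is at (396,273), the needle box at (400,144), the tray at (289,181) and the tape at (292,305). The dock is around (205,168), with its mouth opening downward at about (195,228). The scene view agrees. Next I'll measure.

```bash
cat > h.py <<'E'
import numpy as np, cv2
from bench import *
def ray(c,uv,z):
    uv=np.atleast_2d(np.float64(uv)); d=np.c_[uv,np.ones(len(uv))]@np.linalg.inv(c["mtx"]).T@c["R"]
    o=-c["R"].T@c["t"]; return o+d*((z-o[2])/d[:,2])[:,None]
def proj(c,X):
    p=(np.atleast_2d(X)@c["R"].T+c["t"])@c["mtx"].T; return p[:,:2]/p[:,2:]
def fg(c):
    hsv=cv2.cvtColor(c["img"],cv2.COLOR_RGB2HSV); g=(hsv[...,0]>65)&(hsv[...,0]<95)&(hsv[...,1]>110)
    return (~g).astype(np.uint8)
E
python3 - <<'E'
from h import *
c=capture("top"); print("cam",-c["R"].T@c["t"])
m=fg(c); cs,_=cv2.findContours(m,cv2.RETR_EXTERNAL,cv2.CHAIN_APPROX_NONE)
for k in cs:
    a=cv2.contourArea(k)
    if 150<a<9000:
        (u,v),wh,ang=cv2.minAreaRect(k)
        print(int(a),np.round([u,v],1),np.round(ray(c,[u,v],25)[0,:2]),"box z0",np.round(ray(c,cv2.boxPoints(((u,v),wh,ang)),25)[:,:2]).astype(int).tolist())
img=c["img"][:,:,::-1]
a=cv2.resize(img[140:245,150:245],None,fx=6,fy=5.6,interpolation=cv2.INTER_CUBIC)
a=cv2.resize(img[140:240,150:250],(600,600),interpolation=cv2.INTER_CUBIC)
cv2.imwrite("pics/dock_top.png",a)
E
```

```text
cam [ 321.94689854    6.6199808  1327.69339553]
5207 [322.  453.5] [66. -1.] box z0 [[119, 115], [119, -118], [13, -116], [14, 113]]
1349 [455.  343.5] [ 300. -301.] box z0 [[346, -255], [346, -350], [255, -346], [256, -252]]
1363 [501.5 317. ] [ 359. -408.] box z0 [[404, -362], [404, -460], [314, -454], [315, -357]]
1205 [292.5 305. ] [387.  65.] box z0 [[433, 109], [432, 20], [342, 20], [342, 108]]
4536 [ 52. 308.] [382. 608.] box z0 [[461, 694], [461, 534], [303, 524], [304, 680]]
1208 [394.7 273.1] [ 459. -169.] box z0 [[505, -128], [517, -192], [415, -210], [402, -146]]
633 [127.4 287.8] [427. 440.] box z0 [[524, 475], [528, 445], [332, 407], [328, 436]]
1306 [446.8 263.1] [ 482. -289.] box z0 [[502, -226], [546, -314], [462, -352], [420, -265]]
5374 [603.5 263.5] [ 481. -650.] box z0 [[573, -575], [573, -741], [390, -723], [390, -561]]
655 [518.  219.4] [ 584. -459.] box z0 [[670, -427], [678, -466], [500, -490], [492, -452]]
1314 [129.8 200.1] [631. 446.] box z0 [[684, 508], [709, 428], [580, 385], [556, 463]]
1132 [288.8 181. ] [677.  75.] box z0 [[726, 114], [735, 50], [629, 36], [620, 100]]
509 [469.8 164.8] [ 716. -353.] box z0 [[710, -309], [761, -361], [723, -396], [672, -344]]
1790 [200.2 189.9] [656. 282.] box z0 [[577, 377], [768, 352], [737, 186], [547, 215]]
850 [344.5 144. ] [768. -57.] box z0 [[813, -20], [812, -94], [723, -93], [723, -20]]
8780 [ 60.2 196.4] [640. 609.] box z0 [[475, 682], [824, 688], [813, 532], [465, 533]]
1195 [399.1 144.4] [ 766. -187.] box z0 [[714, -145], [829, -163], [819, -228], [705, -209]]
8012 [588.8 145.1] [ 764. -639.] box z0 [[707, -484], [915, -573], [823, -796], [619, -702]]
```

View pics/dock_top.png

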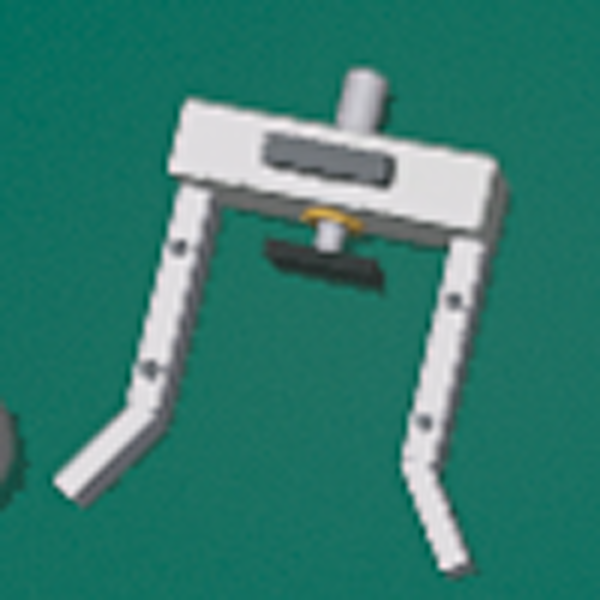

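The dock crop shows the rear-block top corners, the guide screws at (178,246), (150,368), (455,300) and (425,422), and the black stop at around (325,265). I'll fit the dock frame from these and measure the puck circle.

Run:
```python
from h import *
c=capture("top")
f=lambda P,z: ray(c,(np.array(P,float)+.5)/6-.5+[150,140],z)[:,:2]
B=f([(188,98),(498,160),(488,237),(170,172)],52)
S=f([(178,246),(150,368),(455,300),(425,422)],22)
T=f([(55,483),(80,505),(445,573),(468,565)],22)
print(np.round(B,1).tolist(),"len",np.linalg.norm(B[0]-B[1]),np.linalg.norm(B[1]-B[2]))
print(np.round(S,1).tolist(),np.linalg.norm(S[0]-S[2]))
model=[(125,62),(125,-62),(95,-62),(95,62)]; 
# fit rigid: block corners + tip points at x=-30,y=+-78,+-72
M=np.array(model+[(-30,78),(-30,72),(-30,-72),(-30,-78)],float); W=np.r_[B,T]
mc,wc=M.mean(0),W.mean(0); U,_,Vt=np.linalg.svd((M-mc).T@(W-wc)); R=(U@Vt).T; o=wc-R@mc
print("dock o",o,"yaw",np.degrees(np.arctan2(R[1,0],R[0,0])),"resid",np.round((W-o)@R-M,1).tolist())
print("screws in dock",np.round((S-o)@R,1).tolist())
# stop plate top
print("stop top edge",np.round((f([(265,240),(382,268)],27)-o)@R,1).tolist())
# puck: white disc near (449,263)
g=c["img"].min(2)
roi=fg(c)[235:292,426:475]*1
v,u=np.nonzero(roi)
k=max(cv2.findContours(roi.astype(np.uint8),0,cv2.CHAIN_APPROX_NONE)[0],key=cv2.contourArea)[:,0]+[426,235]
P=ray(c,k,30)[:,:2]; (x,y),r=cv2.minEnclosingCircle(P.astype(np.float32)); print("puck z30 enclosing",x,y,r,k.min(0),k.max(0))
P=ray(c,k,30)[:,:2]
A=np.c_[2*P,np.ones(len(P))]; s=np.linalg.lstsq(A,(P**2).sum(1),rcond=None)[0]; print("fit",s[:2],np.sqrt(s[2]+s[:2]@s[:2]))
```

```text
[[729.9, 324.0], [705.0, 203.8], [674.4, 206.9], [700.3, 329.8]] len 122.76721320050224 30.760611935434234
[[679.1, 333.1], [630.1, 342.1], [657.2, 223.9], [608.4, 234.4]] 111.33293457827816
dock o [594.62478858 289.46138658] yaw -11.874133739178923 resid [[0.2, -0.4], [0.6, 0.9], [0.0, -2.4], [0.1, -0.8], [2.0, 5.6], [-4.5, -0.0], [-1.6, -0.5], [3.2, -2.4]]
screws in dock [[73.7, 60.1], [23.8, 58.8], [74.7, -51.3], [24.8, -51.1]]
stop top edge [[81.9, 25.9], [80.3, -21.5]]
puck z30 enclosing 480.8807373046875 -288.8035888671875 49.04460144042969 [426 243] [468 283]
fit [ 481.85770786 -288.71301662] 46.88707703688944
```

arm_command(dp=[[-0.27,-0.06,-0.48],[-0.53,-0.13,-0.96],[-0.53,-0.13,-0.96],[-0.53,-0.13,-0.96],[-0.53,-0.13,-0.96],[-0.53,-0.13,-0.96],[-0.53,-0.13,-0.96]], turn=[[0,0.4,0],[0,1,0],[0,1,0],[0,1,0],[0,1,0],[0,1,0],[0,1,0]], claw=[1,1,1,1,1,1,1])

```text
clock: 0.78
position: [380.8, 463.7, 258.2]
ee_rot: [[0.758, 0.002, -0.653], [0.653, -0.001, 0.758], [0.001, -1.0, -0.002]]
ft_force: [0.1, 0.5, -0.7]
opening: 85.2
```

arm_command(dp=[[0,-0.15,-0.5],[0,-0.3,-1],[0,-0.3,-1],[0,-0.3,-1],[0,-0.3,-1],[0,-0.3,-1],[0,-0.3,-1]], turn=[[0,0.4,0],[0,1,0],[0,1,0],[0,1,0],[0,1,0],[0,1,0],[0,1,0]], claw=[1,1,1,1,1,1,1])

```text
clock: 1.37
position: [509.8, 315.7, 317.8]
ee_rot: [[0.977, 0.001, -0.213], [0.213, 0.0, 0.977], [0.001, -1.0, 0.0]]
ft_force: [-0.7, 1.1, 0.5]
opening: 85.6
```

Run:
```python
from h import *
c=capture("wrist"); cv2.imwrite("pics/w1.png",c["img"][:,:,::-1])
print(-c["R"].T@c["t"], c["R"][2], sense()["position"])
o=np.array([594.6,289.5]);a=np.radians(-11.9);R=np.array([[np.cos(a),-np.sin(a)],[np.sin(a),np.cos(a)]])
print(proj(c,np.c_[np.array([[75,55],[25,55],[75,-55],[25,-55]])@R.T+o,[22]*4]).round())
```

```text
[491.87995115 397.08303559 461.47176719] [ 0.06874406 -0.31622249 -0.9461911 ] [508.19202791 317.60388479 317.09264236]
[[446. 208.]
 [414. 193.]
 [407. 275.]
 [376. 262.]]
```

View pics/w1.png

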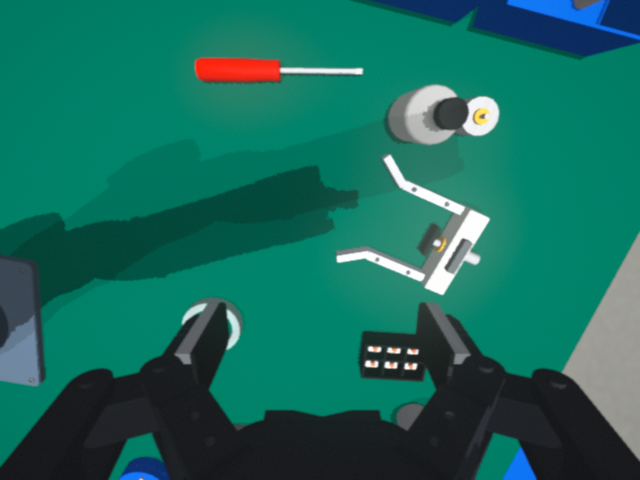

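The wrist view shows the dock from above, with guide screws near (447,204), (416,189), (407,273) and (376,259). These are about 3 px off the prediction, so I'll refine with the screw spots in both views.

Run:
```python
from h import *
o=np.array([594.6,289.5])+np.array([.2,.98])*4;a=np.radians(-11.9);R=np.array([[np.cos(a),-np.sin(a)],[np.sin(a),np.cos(a)]])
M=np.array([[75,55],[25,55],[75,-55],[25,-55]],float)
for n in("wrist","top"):
    c=capture(n); g=255.-cv2.cvtColor(c["img"],cv2.COLOR_RGB2GRAY); W=[]
    for p in proj(c,np.c_[M@R.T+o,[22]*4]):
        u,v=p.round().astype(int); k=5 if n=="wrist" else 3
        w=g[v-k:v+k+1,u-k:u+k+1]; m=fg(c)[v-k:v+k+1,u-k:u+k+1]; 
        m=cv2.erode(m,np.ones((2,2)));w=np.where(m>0,w,0); thr=np.zeros_like(w)
        j=np.unravel_index(np.argmax(cv2.morphologyEx(w.astype(np.float32),cv2.MORPH_TOPHAT,np.ones((4,4)))),w.shape)
        q=np.array([u-k+j[1],v-k+j[0]],float)
        W.append(ray(c,q,22)[0,:2]); print(n,p.round(1),q)
    W=np.array(W); d=W[[0,2]].mean(0)-W[[1,3]].mean(0)
    print(np.round(W,1).tolist(),"mid",W.mean(0),"yaw axis",np.degrees(np.arctan2(d[1],d[0])),"len",np.linalg.norm(d),"yaw cross",np.degrees(np.arctan2(*( (W[2:].mean(0)-W[:2].mean(0)))))-180,np.linalg.norm(W[2:].mean(0)-W[:2].mean(0)))
    x,y=(330,130) if n=="wrist" else (150,140)
    cv2.imwrite(f"pics/dk_{n}.png",cv2.resize(c["img"][y:y+(180 if x>300 else 100),x:x+(180 if x>300 else 100),::-1],(600,600),interpolation=cv2.INTER_CUBIC))
```

```text
wrist [448.5 207.6] [454. 203.]
wrist [416.4 192.5] [421. 188.]
wrist [408.7 274.7] [404. 277.]
wrist [378.2 261.6] [373. 264.]
[[685.2, 339.5], [635.3, 349.2], [651.8, 219.1], [602.2, 229.1]] mid [643.61834491 284.23799685] yaw axis -11.249160599347299 len 50.69712861724903 yaw cross -344.54124018317157 124.7205828332209
top [179.8 180.2] [179. 181.]
top [174.6 200.4] [174. 201.]
top [225.3 189.5] [225. 189.]
top [220.4 209.9] [221. 210.]
[[678.1, 333.6], [629.9, 343.5], [658.6, 224.9], [608.2, 233.0]] mid [643.69393474 283.75440344] yaw axis -10.26240465265617 len 50.14469284928033 yaw cross -349.3602954712653 111.49045249500568
```

View pics/dk_wrist.png

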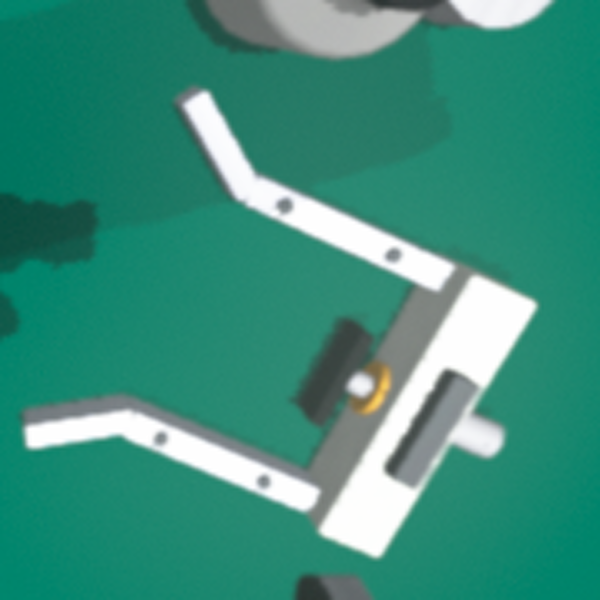

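The wrist crop shows the screws at (393,255), (284,205), (264,482) and (161,438), and the block top corners at (470,273), (538,304), (382,557) and (318,520).

Run:
```python
from h import *
def fit(M,W):
    mc,wc=M.mean(0),W.mean(0); U,_,Vt=np.linalg.svd((M-mc).T@(W-wc)); R=(U@Vt).T; o=wc-R@mc
    return o.round(1),np.degrees(np.arctan2(R[1,0],R[0,0])).round(2),np.round((W-o)@R-M,1).tolist()
SC=np.array([[75,55],[25,55],[75,-55],[25,-55]],float); BL=np.array([(95,62),(125,62),(125,-62),(95,-62)],float)
for n,s,off,sc,bl in(("wrist",10/3,(330,130),[(393,255),(284,205),(264,482),(161,438)],[(470,273),(538,304),(382,557),(318,520)]),
  ("top",6,(150,140),[(178,246),(150,368),(455,300),(425,422)],[(170,172),(188,98),(498,160),(488,237)])):
    c=capture(n); f=lambda P,z: ray(c,(np.array(P,float)+.5)/s-.5+off,z)[:,:2]
    print(n,"screws",*fit(SC,f(sc,22))); print(n,"block",*fit(BL,f(bl,52)))
```

```text
wrist screws [592.2 295.4] -10.77 [[0.1, -0.1], [-0.3, 0.3], [0.3, -0.4], [-0.1, 0.2]]
wrist block [590.1 300.8] -11.24 [[-0.4, -3.7], [-0.0, -3.5], [1.6, 1.6], [-1.2, 5.7]]
top screws [594.7 293.2] -11.34 [[-0.0, 0.7], [0.1, -0.1], [-0.1, -0.6], [0.0, 0.0]]
top block [594.6 288.3] -11.62 [[0.1, -0.1], [0.3, 0.2], [0.1, 1.5], [-0.5, -1.6]]
```

arm_command(dp=[[-0.15,0.15,-0.45],[-0.3,0.3,-0.9],[-0.3,0.3,-0.9],[-0.3,0.3,-0.9],[-0.3,0.3,-0.9],[-0.3,0.3,-0.9],[-0.3,0.3,-0.9]], turn=[[0,0.4,0],[0,1,0],[0,1,0],[0,1,0],[0,1,0],[0,1,0],[0,1,0]], claw=[0.29,0.29,0.29,0.29,0.29,0.29,0.29])

```text
clock: 2.2
position: [488.0, 127.6, 257.1]
ee_rot: [[0.96, -0.001, 0.279], [-0.279, -0.0, 0.96], [-0.001, -1.0, -0.0]]
ft_force: [-0.2, 0.1, -0.8]
opening: 54.9
```

arm_command(dp=[[0.08,0.12,-0.47],[0.17,0.25,-0.94],[0.17,0.25,-0.94],[0.17,0.25,-0.94],[0.17,0.25,-0.94],[0.17,0.25,-0.94],[0.17,0.25,-0.94]], turn=[[0,0.4,0],[0,1,0],[0,1,0],[0,1,0],[0,1,0],[0,1,0],[0,1,0]], claw=[0.29,0.29,0.29,0.29,0.29,0.29,0.29])

```text
clock: 2.78
position: [469.5, -61.6, 207.1]
ee_rot: [[0.709, -0.0, 0.705], [-0.705, 0.0, 0.709], [-0.0, -1.0, -0.0]]
ft_force: [0.8, 0.7, 0.5]
opening: 55.0
```

arm_command(dp=[[0.25,0.12,-0.35],[0.51,0.25,-0.69],[0.51,0.25,-0.69],[0.51,0.25,-0.69],[0.51,0.25,-0.69],[0.51,0.25,-0.69],[0.51,0.25,-0.69]], turn=[[0,0.4,0],[0,0.87,0],[0,0.87,0],[0,0.87,0],[0,0.87,0],[0,0.87,0],[0,0.87,0]], claw=[0.29,0.29,0.29,0.29,0.29,0.29,0.29])

```text
clock: 3.37
position: [445.5, -229.9, 157.1]
ee_rot: [[0.349, -0.0, 0.937], [-0.937, 0.001, 0.349], [-0.001, -1.0, 0.0]]
ft_force: [-0.0, 1.0, -0.7]
opening: 54.9
```

Run:
```python
from h import *
s=sense(); print(s["position"],s["ee_rot"].round(3).tolist(),s["opening"],s["joint_pos"].round(2))
w=capture("wrist"); t=capture("top")
cv2.imwrite("pics/w2.png",np.hstack([cv2.resize(w["img"],(400,300)),cv2.resize(t["img"],(400,300))])[:,:,::-1])
print(proj(w,[[483,-291,30],[483,-291,0]]),-w["R"].T@w["t"])
cv2.imwrite("pics/w2full.png",w["img"][:,:,::-1])
```

```text
[ 445.5211594  -229.93054609  157.06559819] [[0.349, -0.0, 0.937], [-0.937, 0.001, 0.349], [-0.001, -1.0, 0.0]] 54.91471942069403 [-0.08  0.5   0.69  2.   -0.44  0.79 -0.35]
[[405.61282682 211.11534724]
 [397.91083147 203.04062986]] [ 523.61273662 -200.95674408  300.74977484]
```

View pics/w2.png

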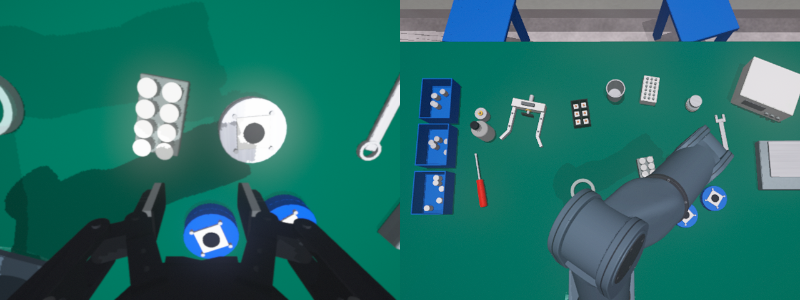

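The wrist view shows the puck centred near (406,212) full size, matching the estimate of (483,-291). The rack is at about (255,190), clearly to its left. I'll refine the puck and rack corners.

Run:
```python
from h import *
w=capture("wrist"); g=cv2.cvtColor(w["img"],cv2.COLOR_RGB2GRAY)
d=(g[185:240,380:435]<70).astype(np.uint8); n,l,st,ce=cv2.connectedComponentsWithStats(d); i=1+np.argmax(st[1:,4]); q=ce[i]+[380,185]
print("dot",q,st[i],ray(w,q,36)[0],ray(w,q,30)[0])
m=fg(w); m[:, :335]=0
k=max([k for k in cv2.findContours(m[:290],0,cv2.CHAIN_APPROX_NONE)[0] if cv2.pointPolygonTest(k,(405,208),False)>0],key=cv2.contourArea)
print(cv2.boundingRect(k)); e=cv2.fitEllipse(k); print("ell",e,ray(w,e[0],22)[0], )
th=np.linspace(0,2*np.pi,36)
m=fg(w)
for k in cv2.findContours(m,0,cv2.CHAIN_APPROX_NONE)[0]:
    if cv2.contourArea(k)>500 and cv2.pointPolygonTest(k,(255,190),False)>0:
        b=cv2.boxPoints(cv2.minAreaRect(k)); print("rack sil z0",ray(w,b,0)[:,:2].round().tolist(),"z50",ray(w,b,50)[:,:2].round().tolist())
```

```text
Traceback (most recent call last):
ValueError: attempt to get argmax of an empty sequence
```

Run:
```python
from h import *
w=capture("wrist"); g=cv2.cvtColor(w["img"],cv2.COLOR_RGB2GRAY); print(g[212,380:436:3])
p=g[190:236,384:430]; d=(p<p.min()+40).astype(np.uint8); n,l,st,ce=cv2.connectedComponentsWithStats(d); i=1+np.argmax(st[1:,4]); q=ce[i]+[384,190]
print("dot",q,st[i],ray(w,q,36)[0],ray(w,q,30)[0])
m=fg(w)
for k in cv2.findContours(m,0,cv2.CHAIN_APPROX_NONE)[0]:
    if cv2.contourArea(k)<500: continue
    if cv2.pointPolygonTest(k,(405,208),False)>0: e=cv2.fitEllipse(k); print(cv2.boundingRect(k),"ell",e,ray(w,e[0],22)[0])
    if cv2.pointPolygonTest(k,(255,190),False)>0:
        b=cv2.boxPoints(cv2.minAreaRect(k)); print("rack sil z0",ray(w,b,0)[:,:2].round().tolist(),"z50",ray(w,b,50)[:,:2].round().tolist())
```

```text
[178 217 252 235 100 102 102 103 103 104 106 105 105 106 106 244 253 253
 253]
dot [406.74637681 213.28381643] [  7   7  33  33 828] [ 482.70622627 -289.93548131   36.        ] [ 481.78385767 -291.96938028   30.        ]
(342, 153, 119, 117) ell ((402.5748596191406, 207.99656677246094), (108.55909729003906, 113.87918090820312), 67.57154846191406) [ 483.56460442 -289.27923646   22.        ]
rack sil z0 [[367.0, -141.0], [499.0, -117.0], [522.0, -197.0], [392.0, -234.0]] z50 [[393.0, -151.0], [503.0, -131.0], [523.0, -198.0], [414.0, -228.0]]
```

arm_command(dp=[[0.17,0,-0.16],[0.35,0,-0.32],[0.35,0.2,-0.32],[0.35,0.4,-0.32],[0.35,0.55,-0.32],[0.35,0.65,-0.32],[0.35,0.7,-0.32],[0.35,0.74,-0.32],[0.35,0.74,-0.32]], turn=[[0,0,0],[0,0,0],[0,0,0],[0,0,0],[0,0,0],[0,0,0],[0,0,0],[0,0,0],[0,0,0]], claw=[0.29,0.29,0.29,0.29,0.29,0.29,0.29,0.29,0.29])

```text
clock: 4.32
position: [408.8, -318.7, 8.8]
ee_rot: [[0.348, -0.0, 0.938], [-0.938, 0.001, 0.348], [-0.001, -1.0, -0.0]]
ft_force: [-0.0, 0.8, 0.6]
opening: 55.1
```

Run:
```python
from h import *
s=sense(); print(s["clock"],s["position"],s["ee_rot"].round(3).tolist(),s["ft_force"],s["joint_pos"].round(2))
w=capture("wrist"); cv2.imwrite("pics/w3.png",w["img"][:,:,::-1])
```

```text
4.3167 [ 408.80244784 -318.72622721    8.80459987] [[0.348, -0.0, 0.938], [-0.938, 0.001, 0.348], [-0.001, -1.0, -0.0]] [-0.02225721  0.83117914  0.6254419 ] [ 0.29  0.72  0.44  2.08 -0.65  0.48  0.01]
```

View pics/w3.png

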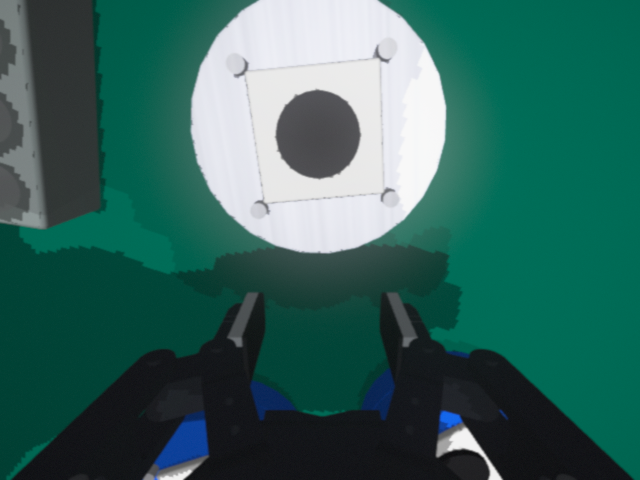

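The wrist view shows the puck centred between the open fingers, at (319,125), with no contact. I'll plan a tangent-arc route in rows from here.

```bash
cat > plan.py <<'E'
from h import *
D=46.6
def path():
    u=lambda a:np.array([np.cos(a),np.sin(a)]); L=lambda a:np.array([-np.sin(a),np.cos(a)])
    r=np.radians; o=np.array([594,294.]); pe=o-80*u(r(-11.2)); c2=pe-60*L(r(-11.2)); q2=c2+60*L(r(110))
    p0=np.array([482.7,-290.5]); h=r(20.4); A=np.c_[u(h),-u(r(110))]; s,t=np.linalg.solve(A,q2-p0); t=-t
    X=p0+s*u(h); R=80; k=R*np.tan((r(110)-h)/2); st=X-k*u(h); en=X+k*u(r(110)); c1=st+R*L(h)
    out=[]; 
    def seg(a,b,H,n):
        for f in np.linspace(0,1,n+1)[1:]: out.append((*(a+f*(b-a)),H))
    a=p0-31.5*u(h); seg(a,st,h,int(np.linalg.norm(st-a)/8))
    for H in np.linspace(h,r(110),17)[1:]: out.append((*(c1-R*L(H)),H))
    seg(en,q2,r(110),int(np.linalg.norm(q2-en)/9))
    for H in np.linspace(r(110),r(-11.2),21)[1:]: out.append((*(c2+60*L(H)),H))
    seg(pe,o-18*u(r(-11.2)),r(-11.2),8)
    return np.array(out)
def calls(P,pos,h,zc,split):
    i=0
    pos=np.array(pos[:2])
    while i<len(P):
        z=np.array([np.cos(h),np.sin(h)]); x=np.array([np.sin(h),-np.cos(h)]); rows=[]
        while i<len(P) and len(rows)<12:
            H=P[i,2]; t=P[i,:2]-D*np.array([np.cos(H),np.sin(H)])-pos; tu=(h-H)/.5
            if abs(tu)>1 or np.abs([t@x,t@z]).max()>200: break
            rows.append((round(t@x/200,2),round(t@z/200,2),round(tu,2))); i+=1
        a,b,tu=rows[-1]; pos=pos+200*(a*x+b*z); h=h-.5*tu
        print(i,len(rows),"dp",[[a,0,b] for a,b,_ in rows],"turn",[[0,t,0] for *_,t in rows],"end",pos.round(1),np.degrees(h).round(1))
E
python3 - <<'E'
from plan import *
P=path(); s=sense(); 
print(len(P)); calls(P,s["position"],np.arctan2(s["ee_rot"][1,2],s["ee_rot"][0,2]),0,None)
E
```

```text
102
12 12 dp [[np.float64(-0.01), 0, np.float64(0.05)], [np.float64(-0.01), 0, np.float64(0.09)], [np.float64(-0.01), 0, np.float64(0.13)], [np.float64(-0.01), 0, np.float64(0.17)], [np.float64(-0.01), 0, np.float64(0.21)], [np.float64(-0.01), 0, np.float64(0.25)], [np.float64(-0.01), 0, np.float64(0.29)], [np.float64(-0.01), 0, np.float64(0.33)], [np.float64(-0.01), 0, np.float64(0.37)], [np.float64(-0.01), 0, np.float64(0.41)], [np.float64(-0.01), 0, np.float64(0.45)], [np.float64(-0.01), 0, np.float64(0.49)]] turn [[0, np.float64(-0.0), 0], [0, np.float64(-0.0), 0], [0, np.float64(-0.0), 0], [0, np.float64(-0.0), 0], [0, np.float64(-0.0), 0], [0, np.float64(-0.0), 0], [0, np.float64(-0.0), 0], [0, np.float64(-0.0), 0], [0, np.float64(-0.0), 0], [0, np.float64(-0.0), 0], [0, np.float64(-0.0), 0], [0, np.float64(-0.0), 0]] end [ 500.2 -283.2] 20.3
17 5 dp [[np.float64(0.02), 0, np.float64(0.04)], [np.float64(0.04), 0, np.float64(0.08)], [np.float64(0.05), 0, np.float64(0.13)], [np.float64(0.06), 0, np.float64(0.17)], [np.float64(0.07), 0, np.float64(0.22)]] turn [[0, np.float64(-0.2
[... 5564 characters left out ...]
oat64(0.07)], [np.float64(-0.06), 0, np.float64(0.1)], [np.float64(-0.04), 0, np.float64(0.14)], [np.float64(-0.03), 0, np.float64(0.18)], [np.float64(-0.02), 0, np.float64(0.21)], [np.float64(-0.01), 0, np.float64(0.25)], [np.float64(0.0), 0, np.float64(0.29)], [np.float64(0.02), 0, np.float64(0.32)], [np.float64(0.03), 0, np.float64(0.36)], [np.float64(0.04), 0, np.float64(0.4)]] turn [[0, np.float64(0.21), 0], [0, np.float64(0.42), 0], [0, np.float64(0.63), 0], [0, np.float64(0.63), 0], [0, np.float64(0.63), 0], [0, np.float64(0.63), 0], [0, np.float64(0.63), 0], [0, np.float64(0.63), 0], [0, np.float64(0.63), 0], [0, np.float64(0.63), 0], [0, np.float64(0.63), 0]] end [531.  306.5] -11.2
```

arm_command(dp=[[0,0,0.05],[-0.01,0,0.09],[-0.01,0,0.12],[-0.01,0,0.14],[-0.01,0,0.16],[-0.01,0,0.18],[-0.01,0,0.2],[-0.01,0,0.23],[-0.01,0,0.26],[-0.01,0,0.3],[-0.01,0,0.34],[-0.01,0,0.38]], turn=[[0,0,0],[0,0,0],[0,0,0],[0,0,0],[0,0,0],[0,0,0],[0,0,0],[0,0,0],[0,0,0],[0,0,0],[0,0,0],[0,0,0]], claw=[0.29,0.29,0.29,0.29,0.29,0.29,0.29,0.29,0.29,0.29,0.29,0.29])

```text
clock: 5.37
position: [479.6, -291.0, 9.3]
ee_rot: [[0.346, -0.0, 0.938], [-0.938, -0.0, 0.346], [0.0, -1.0, -0.0]]
ft_force: [-4.2, -1.1, 3.1]
opening: 55.2
```

```bash
cat > look.py <<'E'
from h import *
def puck(w=None):
    w=w or capture("wrist"); g=cv2.cvtColor(w["img"],cv2.COLOR_RGB2GRAY); s=sense()
    X=np.r_[s["position"][:2]+46.6*s["ee_rot"][:2,2],36]; u,v=proj(w,X)[0].round().astype(int)
    y,x=max(v-30,0),u-30; p=g[y:v+30,x:x+60]; d=(p<135).astype(np.uint8); n,l,st,ce=cv2.connectedComponentsWithStats(d); i=1+np.argmax(st[1:,4]); q=ce[i]+[x,y]
    r=ray(w,q,36)[0]-s["position"]; f=s["ee_rot"]
    print("clock",s["clock"],"tcp",s["position"].round(1),"az",np.degrees(np.arctan2(f[1,2],f[0,2])).round(1),"F",s["ft_force"].round(1),"dot",q.round(1),st[i,2:],"puck",ray(w,q,36)[0].round(1),"ahead",(r@f[:,2]).round(1),"side",(r@f[:,0]).round(1),"j",s["joint_pos"].round(2))
    return w
E
python3 - <<'E'
from look import *
w=puck(); cv2.imwrite("pics/w4.png",w["img"][:,:,::-1])
E
```

```text
clock 5.4167 tcp [ 481.8 -289.9    9.2] az 20.4 F [-0.2 -0.7  1.1] dot [320.7 224.4] [  60   59 3226] puck [ 524.7 -273.8   36. ] ahead 45.9 side -0.2 j [ 0.16  0.76  0.48  1.97 -0.65  0.56 -0.13]
```

```bash
sed -i 's/\[\[a,0,b\] for a,b,_ in rows\]/[[float(a),0,float(b)] for a,b,_ in rows]/; s/\[\[0,t,0\] for \*_,t in rows\]/[float(t) for *_,t in rows]/' plan.py
python3 - <<'E'
from plan import *
P=path(); s=sense(); p=s["position"][:2]+D*s["ee_rot"][:2,2]
i=np.argmin(np.linalg.norm(P[:,:2]-p,axis=1))+1; print(i,P[i-2:i+1].round(2).tolist(),p)
calls(P[i:40],s["position"],np.arctan2(s["ee_rot"][1,2],s["ee_rot"][0,2]),0,None)
E
```

```text
10 [[521.4, -276.11, 0.36], [528.98, -273.29, 0.36], [536.56, -270.47, 0.36]] [ 525.49498696 -273.72321672]
7 7 dp [[0.0, 0, 0.06], [0.0, 0, 0.1], [0.02, 0, 0.14], [0.04, 0, 0.18], [0.05, 0, 0.22], [0.06, 0, 0.27], [0.07, 0, 0.31]] turn [-0.0, -0.0, -0.2, -0.39, -0.59, -0.78, -0.98] end [ 544.8 -281.5] 48.5
12 5 dp [[0.02, 0, 0.04], [0.04, 0, 0.09], [0.05, 0, 0.13], [0.06, 0, 0.17], [0.06, 0, 0.22]] turn [-0.19, -0.39, -0.58, -0.78, -0.98] end [ 583.  -256.5] 76.5
17 5 dp [[0.02, 0, 0.04], [0.04, 0, 0.08], [0.05, 0, 0.12], [0.06, 0, 0.17], [0.06, 0, 0.21]] turn [-0.19, -0.39, -0.58, -0.78, -0.97] end [ 604.4 -218.5] 104.3
29 12 dp [[0.03, 0, 0.04], [0.02, 0, 0.09], [0.02, 0, 0.13], [0.01, 0, 0.18], [0.01, 0, 0.22], [0.0, 0, 0.27], [-0.0, 0, 0.31], [-0.01, 0, 0.36], [-0.01, 0, 0.41], [-0.01, 0, 0.45], [-0.02, 0, 0.5], [-0.02, 0, 0.54]] turn [-0.2, -0.2, -0.2, -0.2, -0.2, -0.2, -0.2, -0.2, -0.2, -0.2, -0.2, -0.2] end [ 573.8 -114.8] 110.0
30 1 dp [[-0.0, 0, 0.05]] turn [0.0] end [ 570.4 -105.4] 110.0
```

arm_command(dp=[[0,0,0.03],[0,0,0.06],[0,0,0.1],[0.02,0,0.14],[0.04,0,0.18],[0.05,0,0.22],[0.06,0,0.27],[0.07,0,0.31]], turn=[[0,0,0],[0,0,0],[0,0,0],[0,-0.2,0],[0,-0.4,0],[0,-0.59,0],[0,-0.79,0],[0,-0.98,0]], claw=[0.29,0.29,0.29,0.29,0.29,0.29,0.29,0.29])

```text
clock: 6.08
position: [543.4, -282.2, 9.2]
ee_rot: [[0.751, 0.0, 0.661], [-0.661, 0.0, 0.751], [0.0, -1.0, 0.0]]
ft_force: [-1.5, -1.3, 0.5]
opening: 55.0
```

arm_command(dp=[[0.02,0,0.04],[0.04,0,0.09],[0.05,0,0.13],[0.06,0,0.17],[0.06,0,0.22]], turn=[[0,-0.2,0],[0,-0.4,0],[0,-0.58,0],[0,-0.78,0],[0,-0.98,0]], claw=[0.29,0.29,0.29,0.29,0.29])

```text
clock: 6.5
position: [581.5, -258.1, 9.3]
ee_rot: [[0.973, 0.001, 0.231], [-0.231, -0.001, 0.973], [0.001, -1.0, -0.001]]
ft_force: [-0.4, -1.7, -1.8]
opening: 54.9
```

Run:
```python
from look import *
w=puck(); cv2.imwrite("pics/w5.png",w["img"][:,:,::-1])
from plan import *
P=path(); s=sense(); p=s["position"][:2]+D*s["ee_rot"][:2,2]
i=np.argmin(np.linalg.norm(P[:,:2]-p,axis=1))+1; print(i,P[i-2:i+1].round(2).tolist(),p)
calls(P[i:64],s["position"],np.arctan2(s["ee_rot"][1,2],s["ee_rot"][0,2]),0,None)
```

```text
clock 6.55 tcp [ 583.2 -255.6    9.2] az 77.2 F [1.  0.4 0.3] dot [323.2 224. ] [  60   59 3271] puck [ 593. -211.   36.] ahead 45.7 side -0.3 j [ 0.18  0.79  0.27  1.76 -0.32  0.63  0.41]
22 [[591.8, -218.98, 1.24], [594.01, -211.48, 1.33], [595.47, -203.8, 1.43]] [ 593.49028286 -210.1180839 ]
5 5 dp [[0.02, 0, 0.03], [0.04, 0, 0.08], [0.05, 0, 0.12], [0.06, 0, 0.16], [0.07, 0, 0.21]] turn [-0.17, -0.36, -0.56, -0.75, -0.95] end [ 606.1 -217.7] 104.4
17 12 dp [[0.02, 0, 0.04], [0.01, 0, 0.09], [0.01, 0, 0.13], [0.0, 0, 0.18], [-0.0, 0, 0.22], [-0.01, 0, 0.27], [-0.01, 0, 0.31], [-0.01, 0, 0.36], [-0.02, 0, 0.4], [-0.02, 0, 0.45], [-0.03, 0, 0.5], [-0.03, 0, 0.54]] turn [-0.19, -0.19, -0.19, -0.19, -0.19, -0.19, -0.19, -0.19, -0.19, -0.19, -0.19, -0.19] end [ 573.4 -114.6] 109.9
29 12 dp [[-0.0, 0, 0.05], [-0.0, 0, 0.09], [-0.0, 0, 0.14], [-0.0, 0, 0.18], [-0.0, 0, 0.23], [-0.0, 0, 0.28], [-0.0, 0, 0.32], [-0.0, 0, 0.37], [-0.0, 0, 0.41], [-0.0, 0, 0.46], [-0.0, 0, 0.5], [-0.0, 0, 0.55]] turn [-0.0, -0.0, -0.0, -0.0, -0.0, -0.0, -0.0, -0.0, -0.0, -0.0, -0.0, -0.0] end [536.  -11.2] 109.9
41 12 dp [[-0.0, 0, 0.05], [-0.0, 0, 0.09], [-0.0, 0, 0.14], [-0.0, 0, 0.18], [-0.0, 0, 0.23], [-0.0, 0, 0.27], [-0.0, 0, 0.32], [-0.0, 0, 0.37], [-0.0, 0, 0.41], [-0.0, 0, 0.46], [-0.0, 0, 0.5], [-0.0, 0, 0.55]] turn [-0.0, -0.0, -0.0, -0.0, -0.0, -0.0, -0.0, -0.0, -0.0, -0.0, -0.0, -0.0] end [498.6  92.3] 109.9
42 1 dp [[-0.0, 0, 0.04]] turn [-0.0] end [495.9  99.8] 109.9
```

View pics/w5.png

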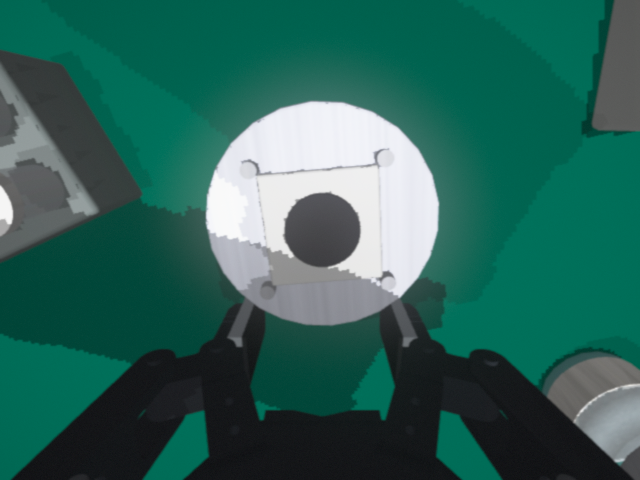

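The puck sits snug in the cradle, centred at (322,213). The rack corner at (140,195) is roughly 27 mm clear and the needle box at (595,130) is well clear. Continuing.

arm_command(dp=[[0.02,0,0.03],[0.04,0,0.08],[0.05,0,0.12],[0.06,0,0.16],[0.07,0,0.21]], turn=[[0,-0.17,0],[0,-0.36,0],[0,-0.56,0],[0,-0.75,0],[0,-0.95,0]], claw=[0.29,0.29,0.29,0.29,0.29])

```text
clock: 6.97
position: [604.5, -220.6, 9.4]
ee_rot: [[0.971, 0.001, -0.237], [0.237, -0.001, 0.971], [0.001, -1.0, -0.001]]
ft_force: [-0.6, -2.2, -0.3]
opening: 55.1
```

arm_command(dp=[[0.02,0,0.04],[0.01,0,0.09],[0.01,0,0.13],[0,0,0.18],[0,0,0.22],[-0.01,0,0.27],[-0.01,0,0.31],[-0.01,0,0.36],[-0.02,0,0.4],[-0.02,0,0.45],[-0.03,0,0.5],[-0.03,0,0.54]], turn=[[0,-0.19,0],[0,-0.19,0],[0,-0.19,0],[0,-0.19,0],[0,-0.19,0],[0,-0.19,0],[0,-0.19,0],[0,-0.19,0],[0,-0.19,0],[0,-0.19,0],[0,-0.19,0],[0,-0.19,0]], claw=[0.29,0.29,0.29,0.29,0.29,0.29,0.29,0.29,0.29,0.29,0.29,0.29])

```text
clock: 7.97
position: [571.7, -115.6, 9.3]
ee_rot: [[0.945, -0.0, -0.327], [0.327, 0.0, 0.945], [-0.0, -1.0, 0.0]]
ft_force: [0.1, -2.7, 1.2]
opening: 55.2
```

arm_command(dp=[[0,0,0.05],[0,0,0.09],[0,0,0.14],[0,0,0.18],[0,0,0.23],[0,0,0.28],[0,0,0.32],[0,0,0.37],[0,0,0.41],[0,0,0.46],[0,0,0.5],[0,0,0.55]], turn=[[0,0,0],[0,0,0],[0,0,0],[0,0,0],[0,0,0],[0,0,0],[0,0,0],[0,0,0],[0,0,0],[0,0,0],[0,0,0],[0,0,0]], claw=[0.29,0.29,0.29,0.29,0.29,0.29,0.29,0.29,0.29,0.29,0.29,0.29])

```text
clock: 8.97
position: [536.2, -12.4, 9.3]
ee_rot: [[0.945, 0.0, -0.327], [0.327, -0.0, 0.945], [-0.0, -1.0, -0.0]]
ft_force: [1.4, -2.9, 0.3]
opening: 55.1
```

Run:
```python
from look import *
w=puck()
from plan import *
P=path(); s=sense(); p=s["position"][:2]+D*s["ee_rot"][:2,2]
i=np.argmin(np.linalg.norm(P[:,:2]-p,axis=1))+1; print(i,P[i-2:i+1].round(2).tolist(),p)
calls(P[i:84],s["position"],np.arctan2(s["ee_rot"][1,2],s["ee_rot"][0,2]),0,None)
```

```text
clock 9.0167 tcp [535.2  -9.6   9.1] az 109.2 F [-1.3  2.3  0.1] dot [321.5 224.1] [  60   59 3268] puck [520.   33.4  36. ] ahead 45.7 side -0.3 j [-0.16  0.69  0.15  2.03 -0.22  0.44  0.48]
51 [[522.59, 23.83, 1.92], [519.46, 32.43, 1.92], [516.33, 41.02, 1.92]] [519.92109223  34.39485012]
12 12 dp [[-0.0, 0, 0.04], [-0.0, 0, 0.08], [-0.0, 0, 0.13], [-0.0, 0, 0.17], [-0.01, 0, 0.22], [-0.01, 0, 0.27], [-0.01, 0, 0.31], [-0.01, 0, 0.36], [-0.01, 0, 0.4], [-0.01, 0, 0.45], [-0.01, 0, 0.49], [-0.01, 0, 0.54]] turn [-0.03, -0.03, -0.03, -0.03, -0.03, -0.03, -0.03, -0.03, -0.03, -0.03, -0.03, -0.03] end [497.8  91.7] 110.1
24 12 dp [[0.0, 0, 0.05], [0.0, 0, 0.09], [0.0, 0, 0.14], [0.0, 0, 0.18], [0.0, 0, 0.23], [0.0, 0, 0.27], [0.0, 0, 0.32], [0.0, 0, 0.37], [0.0, 0, 0.41], [0.0, 0, 0.46], [0.0, 0, 0.5], [-0.02, 0, 0.54]] turn [0.0, 0.0, 0.0, 0.0, 0.0, 0.0, 0.0, 0.0, 0.0, 0.0, 0.0, 0.21] end [457.1 191.8] 104.0
28 4 dp [[-0.02, 0, 0.03], [-0.04, 0, 0.06], [-0.06, 0, 0.1], [-0.07, 0, 0.14]] turn [0.21, 0.43, 0.64, 0.85] end [436.7 215.6] 79.7
32 4 dp [[-0.02, 0, 0.03], [-0.04, 0, 0.07], [-0.06, 0, 0.11], [-0.07, 0, 0.14]] turn [0.21, 0.42, 0.63, 0.85] end [427.9 245.6] 55.3
33 1 dp [[-0.02, 0, 0.04]] turn [0.21] end [429.2 254.5] 49.3
```

arm_command(dp=[[0,0,0.04],[0,0,0.08],[0,0,0.13],[0,0,0.17],[-0.01,0,0.22],[-0.01,0,0.27],[-0.01,0,0.31],[-0.01,0,0.36],[-0.01,0,0.4],[-0.01,0,0.45],[-0.01,0,0.49],[-0.01,0,0.54]], turn=[[0,-0.03,0],[0,-0.03,0],[0,-0.03,0],[0,-0.03,0],[0,-0.03,0],[0,-0.03,0],[0,-0.03,0],[0,-0.03,0],[0,-0.03,0],[0,-0.03,0],[0,-0.03,0],[0,-0.03,0]], claw=[0.29,0.29,0.29,0.29,0.29,0.29,0.29,0.29,0.29,0.29,0.29,0.29])

```text
clock: 10.02
position: [499.0, 89.1, 9.3]
ee_rot: [[0.94, 0.0, -0.341], [0.341, -0.0, 0.94], [-0.0, -1.0, -0.0]]
ft_force: [1.2, -1.9, -1.9]
opening: 54.8
```

arm_command(dp=[[0,0,0.05],[0,0,0.09],[0,0,0.14],[0,0,0.18],[0,0,0.23],[0,0,0.27],[0,0,0.32],[0,0,0.37],[0,0,0.41],[0,0,0.46],[0,0,0.5],[-0.02,0,0.54]], turn=[[0,0,0],[0,0,0],[0,0,0],[0,0,0],[0,0,0],[0,0,0],[0,0,0],[0,0,0],[0,0,0],[0,0,0],[0,0,0],[0,0.21,0]], claw=[0.29,0.29,0.29,0.29,0.29,0.29,0.29,0.29,0.29,0.29,0.29,0.29])

```text
clock: 11.02
position: [458.9, 189.7, 9.4]
ee_rot: [[0.97, 0.001, -0.242], [0.242, 0.0, 0.97], [0.001, -1.0, 0.0]]
ft_force: [0.4, -1.9, -0.6]
opening: 54.7
```

arm_command(dp=[[-0.02,0,0.03],[-0.04,0,0.06],[-0.06,0,0.1],[-0.07,0,0.14]], turn=[[0,0.21,0],[0,0.43,0],[0,0.64,0],[0,0.85,0]], claw=[0.29,0.29,0.29,0.29])

```text
clock: 11.35
position: [437.3, 212.9, 9.3]
ee_rot: [[0.982, -0.001, 0.186], [-0.186, -0.0, 0.982], [-0.001, -1.0, -0.0]]
ft_force: [-0.7, -2.2, 0.7]
opening: 55.0
```

Run:
```python
from look import *
w=puck()
from plan import *
P=path(); s=sense(); p=s["position"][:2]+D*s["ee_rot"][:2,2]
i=np.argmin(np.linalg.norm(P[:,:2]-p,axis=1))+1; print(i,P[i-2:i+1].round(2).tolist(),p)
calls(P[i:96],s["position"],np.arctan2(s["ee_rot"][1,2],s["ee_rot"][0,2]),0,None)
```

```text
clock 11.4 tcp [436.5 215.    9.1] az 79.0 F [-1.1  0.3 -0.2] dot [319.9 225.2] [  60   60 3365] puck [445.4 260.2  36. ] ahead 46.2 side 0.0 j [-0.76  0.67  0.32  2.16 -0.55  0.39 -0.19]
79 [[444.03, 255.12, 1.5], [444.84, 261.41, 1.39], [446.3, 267.58, 1.29]] [445.37874819 260.70740171]
4 4 dp [[-0.02, 0, 0.04], [-0.04, 0, 0.07], [-0.06, 0, 0.11], [-0.07, 0, 0.15]] turn [0.19, 0.4, 0.61, 0.82] end [428.5 247.1] 55.5
8 4 dp [[-0.02, 0, 0.03], [-0.04, 0, 0.06], [-0.06, 0, 0.1], [-0.07, 0, 0.14]] turn [0.21, 0.42, 0.64, 0.85] end [432.8 278.1] 31.1
12 4 dp [[-0.02, 0, 0.03], [-0.04, 0, 0.07], [-0.06, 0, 0.11], [-0.07, 0, 0.14]] turn [0.21, 0.42, 0.63, 0.84] end [449.5 304.6] 7.1
17 5 dp [[-0.02, 0, 0.04], [-0.04, 0, 0.07], [-0.06, 0, 0.11], [-0.05, 0, 0.15], [-0.03, 0, 0.18]] turn [0.21, 0.43, 0.64, 0.64, 0.64] end [484.5 314.9] -11.3
```

arm_command(dp=[[-0.02,0,0.04],[-0.04,0,0.07],[-0.06,0,0.11],[-0.07,0,0.15]], turn=[[0,0.19,0],[0,0.4,0],[0,0.61,0],[0,0.82,0]], claw=[0.29,0.29,0.29,0.29])

```text
clock: 11.73
position: [428.9, 244.8, 9.3]
ee_rot: [[0.829, -0.001, 0.56], [-0.56, -0.0, 0.829], [-0.001, -1.0, -0.001]]
ft_force: [-1.5, -1.4, 0.4]
opening: 55.1
```

arm_command(dp=[[-0.02,0,0.03],[-0.04,0,0.06],[-0.06,0,0.1],[-0.07,0,0.14]], turn=[[0,0.21,0],[0,0.42,0],[0,0.64,0],[0,0.85,0]], claw=[0.29,0.29,0.29,0.29])

```text
clock: 12.07
position: [432.6, 276.2, 9.1]
ee_rot: [[0.524, -0.002, 0.852], [-0.852, -0.0, 0.524], [-0.001, -1.0, -0.002]]
ft_force: [-3.0, -1.5, 2.3]
opening: 55.0
```

arm_command(dp=[[-0.02,0,0.03],[-0.04,0,0.07],[-0.06,0,0.11],[-0.07,0,0.14]], turn=[[0,0.21,0],[0,0.42,0],[0,0.63,0],[0,0.84,0]], claw=[0.29,0.29,0.29,0.29])

```text
clock: 12.4
position: [449.3, 303.5, 9.0]
ee_rot: [[0.132, -0.002, 0.991], [-0.991, 0.0, 0.132], [-0.001, -1.0, -0.002]]
ft_force: [-2.0, 0.3, 0.9]
opening: 55.0
```

Run:
```python
from look import *
w=puck()
from plan import *
P=path(); s=sense(); p=s["position"][:2]+D*s["ee_rot"][:2,2]
i=np.argmin(np.linalg.norm(P[:,:2]-p,axis=1))+1; print(i,P[i-2:i+1].round(2).tolist(),p)
calls(P[i:96],s["position"],np.arctan2(s["ee_rot"][1,2],s["ee_rot"][0,2]),0,None)
cv2.imwrite("pics/w6.png",w["img"][:,:,::-1])
```

```text
clock 12.45 tcp [450.1 304.6   8.8] az 7.2 F [-2.4  0.9  1.5] dot [319.8 227.4] [  60   60 3463] puck [496.  310.6  36. ] ahead 46.3 side -0.2 j [-1.12  0.83  0.72  2.02 -0.92  0.66 -1.21]
91 [[490.33, 309.13, 0.23], [496.58, 310.24, 0.12], [502.91, 310.67, 0.02]] [496.31521423 310.42260429]
5 5 dp [[-0.02, 0, 0.03], [-0.04, 0, 0.07], [-0.06, 0, 0.11], [-0.04, 0, 0.14], [-0.03, 0, 0.18]] turn [0.22, 0.43, 0.64, 0.64, 0.64] end [485. 315.] -11.1
```

View pics/w6.png

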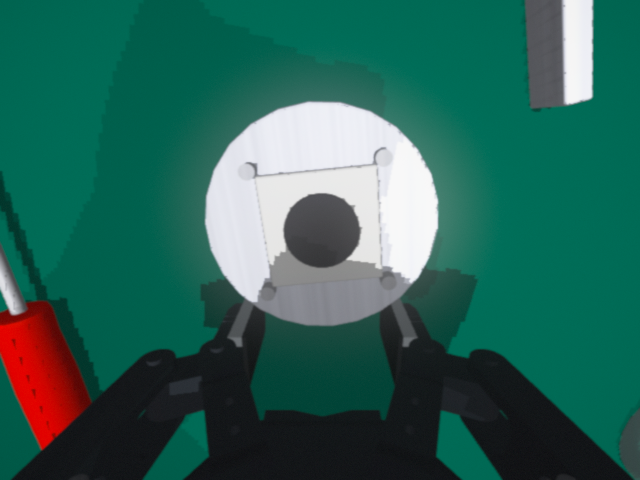

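The puck is still cradled. The dock's right guide tip is at (560,100), and the driver on the left is clear. Finishing the turn onto the dock axis.

arm_command(dp=[[-0.02,0,0.03],[-0.04,0,0.07],[-0.06,0,0.11],[-0.06,0,0.11]], turn=[[0,0.22,0],[0,0.43,0],[0,0.64,0],[0,0.64,0]], claw=[0.29,0.29,0.29,0.29])

```text
clock: 12.78
position: [470.9, 318.2, 8.8]
ee_rot: [[-0.185, -0.0, 0.983], [-0.983, -0.0, -0.185], [0.0, -1.0, -0.0]]
ft_force: [-0.3, -0.1, -0.3]
opening: 55.2
```

Run:
```python
from look import *
w=puck(); t=capture("top"); u=lambda a:np.array([np.cos(a),np.sin(a)])
cv2.imwrite("pics/w7.png",np.hstack([cv2.resize(w["img"],(400,300)),cv2.resize(t["img"][130:280,120:320],(400,300),interpolation=cv2.INTER_CUBIC)])[:,:,::-1])
o=np.array([594,294.]);a=np.radians(-11.2);R=np.array([[np.cos(a),-np.sin(a)],[np.sin(a),np.cos(a)]])
s=sense(); print("tcp in dock",((s["position"][:2]-o)@R).round(1))
M=np.array([[-30,72],[-30,78],[-30,-72],[-30,-78]],float); print(proj(w,np.c_[M@R.T+o,[22]*4]).round())
```

```text
clock 12.8333 tcp [470.6 317.3   8.9] az -10.3 F [-1.  -0.2 -0.6] dot [323.4 228.8] [  60   60 3544] puck [516.7 309.   36. ] ahead 46.8 side -0.1 j [-1.15  0.89  0.82  1.96 -0.97  0.75 -1.49]
tcp in dock [-125.7   -1.6]
[[124.  86.]
 [107.  86.]
 [523.  91.]
 [539.  91.]]
```

View pics/w7.png

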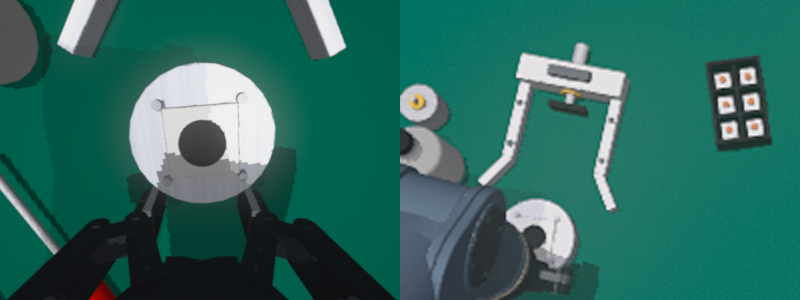

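The wrist view shows both flare tips either side of the puck, at (75,50) and (330,52) in the half-size picture. The dock centre is about 3 mm left of the current line, so I'll advance with a small correction.

arm_command(dp=[[0,0,0.03],[-0.01,0,0.06],[-0.01,0,0.09],[-0.015,0,0.12],[-0.015,0,0.15],[-0.015,0,0.18],[-0.015,0,0.18]], turn=[[0,0,0],[0,0,0],[0,0,0],[0,0,0],[0,0,0],[0,0,0],[0,0,0]], claw=[0.29,0.29,0.29,0.29,0.29,0.29,0.29])

```text
clock: 13.47
position: [508.4, 312.7, 9.5]
ee_rot: [[-0.186, 0.002, 0.983], [-0.983, -0.0, -0.186], [-0.0, -1.0, 0.002]]
ft_force: [-0.4, -0.1, 0.4]
opening: 55.2
```

Run:
```python
from look import *
w=puck(); o=np.array([594,294.]);a=np.radians(-11.2);R=np.array([[np.cos(a),-np.sin(a)],[np.sin(a),np.cos(a)]])
s=sense(); print("tcp in dock",((s["position"][:2]-o)@R).round(1))
M=np.array([[5,49],[-30,72],[5,-49],[-30,-72]],float); print(proj(w,np.c_[M@R.T+o,[22]*4]).round())
cv2.imwrite("pics/w8.png",w["img"][:,:,::-1])
```

```text
clock 13.5167 tcp [507.9 312.8   9.5] az -10.7 F [-0.4  0.7  0.5] dot [321.5 229.8] [  60   60 3553] puck [553.6 304.2  36. ] ahead 46.6 side -0.1 j [-1.1   0.91  0.82  1.88 -0.95  0.79 -1.5 ]
tcp in dock [-88.1   1.7]
[[195.  96.]
 [147. 190.]
 [462.  98.]
 [507. 193.]]
```

View pics/w8.png

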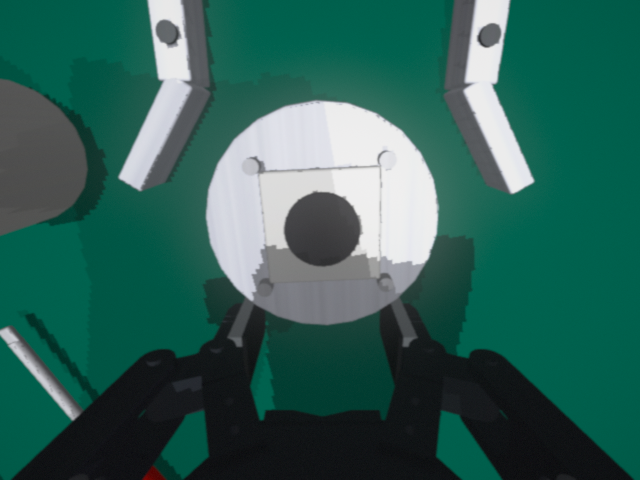

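The wrist view shows the guides symmetric about column 328 and the puck centred at 322, so it's about 1.7 mm too far left. I'll correct to the right while going in.

arm_command(dp=[[0,0,0.02],[0.005,0,0.04],[0.005,0,0.06],[0.01,0,0.08],[0.01,0,0.1],[0.01,0,0.12],[0.01,0,0.14],[0.01,0,0.16],[0.01,0,0.18],[0.01,0,0.19]], turn=[[0,0,0],[0,0,0],[0,0,0],[0,0,0],[0,0,0],[0,0,0],[0,0,0],[0,0,0],[0,0,0],[0,0,0]], claw=[0.29,0.29,0.29,0.29,0.29,0.29,0.29,0.29,0.29,0.29])

```text
clock: 14.35
position: [544.3, 304.1, 9.3]
ee_rot: [[-0.185, 0.001, 0.983], [-0.983, -0.0, -0.185], [0.0, -1.0, 0.001]]
ft_force: [-2.2, 0.7, 0.6]
opening: 55.3
```

Run:
```python
from look import *
w=puck(); o=np.array([594,294.]);a=np.radians(-11.2);R=np.array([[np.cos(a),-np.sin(a)],[np.sin(a),np.cos(a)]])
s=sense(); print("tcp in dock",((s["position"][:2]-o)@R).round(1))
M=np.array([[5,49],[25,55],[5,-49],[25,-55]],float); print(proj(w,np.c_[M@R.T+o,[22]*4]).round())
print(proj(w,np.c_[np.array([[x,y] for x in(45,60,75) for y in(22,-22)])@R.T+o,[27]*6]).round())
cv2.imwrite("pics/w9.png",w["img"][:,:,::-1])
```

```text
clock 14.4 tcp [544.5 303.9   9.3] az -10.7 F [-1.7  0.2 -0.3] dot [321.6 228.2] [  60   60 3504] puck [590.2 295.5  36. ] ahead 46.5 side -0.1 j [-1.04  0.94  0.83  1.81 -0.93  0.84 -1.5 ]
tcp in dock [-50.5   0.2]
[[201. 195.]
 [180. 143.]
 [445. 198.]
 [468. 146.]]
[[262.  85.]
 [388.  87.]
 [259.  36.]
 [391.  38.]
 [257. -18.]
 [395. -16.]]
```

View pics/w9.png

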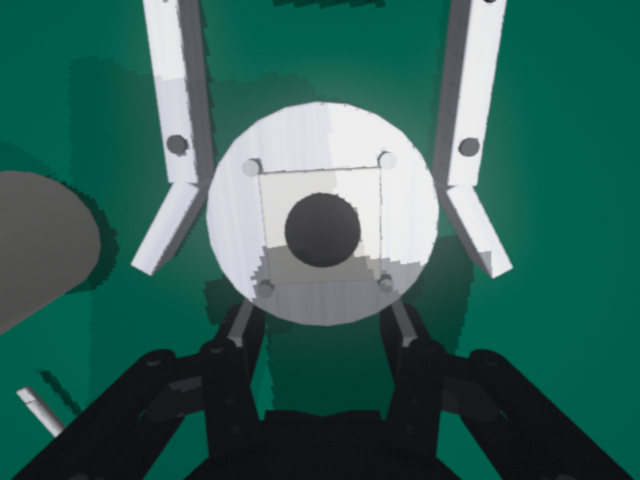

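The puck is centred between the guides: the inner edges are at columns ≈197 and ≈447, and the puck is at 322. The stop shows at the top edge, at row ~5, so it's set far in. I'll advance in small steps and watch the force.

arm_command(dp=[[0,0,0.015],[0,0,0.03],[0,0,0.045],[0,0,0.06],[0,0,0.075],[0,0,0.09],[0,0,0.1]], turn=[[0,0,0],[0,0,0],[0,0,0],[0,0,0],[0,0,0],[0,0,0],[0,0,0]], claw=[0.29,0.29,0.29,0.29,0.29,0.29,0.29])

```text
clock: 14.98
position: [563.7, 300.5, 9.3]
ee_rot: [[-0.185, 0.0, 0.983], [-0.983, -0.0, -0.185], [0.0, -1.0, 0.0]]
ft_force: [-3.6, 0.3, 0.2]
opening: 55.2
```

arm_command(dp=[[0,0,0.005],[0,0,0.01],[0,0,0.015]], turn=[[0,0,0],[0,0,0],[0,0,0]], claw=[0.29,0.29,0.29])

```text
clock: 15.23
position: [566.1, 300.0, 9.3]
ee_rot: [[-0.185, -0.0, 0.983], [-0.983, 0.0, -0.185], [0.0, -1.0, -0.0]]
ft_force: [-2.8, 0.7, 1.0]
opening: 54.7
```

arm_command(dp=[[0,0,0.005],[0,0,0.01],[0,0,0.015]], turn=[[0,0,0],[0,0,0],[0,0,0]], claw=[0.29,0.29,0.29])

```text
clock: 15.48
position: [569.1, 299.6, 9.3]
ee_rot: [[-0.185, -0.0, 0.983], [-0.983, -0.0, -0.185], [0.0, -1.0, -0.0]]
ft_force: [-3.5, 1.4, 0.8]
opening: 54.9
```

arm_command(dp=[[0,0,0.005],[0,0,0.01],[0,0,0.015]], turn=[[0,0,0],[0,0,0],[0,0,0]], claw=[0.29,0.29,0.29])

```text
clock: 15.73
position: [572.1, 298.9, 9.3]
ee_rot: [[-0.185, 0.0, 0.983], [-0.983, -0.0, -0.185], [-0.0, -1.0, 0.0]]
ft_force: [-2.7, 0.1, -0.2]
opening: 55.0
```

arm_command(dp=[[0,0,0.005],[0,0,0.01]], turn=[[0,0,0],[0,0,0]], claw=[0.29,0.29])

```text
clock: 15.9
position: [574.1, 298.6, 9.3]
ee_rot: [[-0.185, -0.0, 0.983], [-0.983, -0.0, -0.185], [0.0, -1.0, 0.0]]
ft_force: [-2.3, -0.2, 0.5]
opening: 55.1
```

arm_command(dp=[[0,0,0.005],[0,0,0.01]], turn=[[0,0,0],[0,0,0]], claw=[0.29,0.29])

```text
clock: 16.07
position: [576.1, 298.2, 9.3]
ee_rot: [[-0.185, -0.0, 0.983], [-0.983, -0.0, -0.185], [0.0, -1.0, -0.0]]
ft_force: [-3.9, 0.3, 1.2]
opening: 55.0
```

arm_command(dp=[[0,0,0.005],[0,0,0.01]], turn=[[0,0,0],[0,0,0]], claw=[0.29,0.29])

```text
clock: 16.23
position: [578.0, 297.8, 9.3]
ee_rot: [[-0.185, 0.0, 0.983], [-0.983, -0.0, -0.185], [0.0, -1.0, 0.0]]
ft_force: [-3.2, 0.1, 0.3]
opening: 54.9
```

arm_command(dp=[[0,0,0.005],[0,0,0.01]], turn=[[0,0,0],[0,0,0]], claw=[0.29,0.29])

```text
clock: 16.4
position: [580.0, 297.5, 9.3]
ee_rot: [[-0.185, 0.0, 0.983], [-0.983, -0.0, -0.185], [0.0, -1.0, 0.0]]
ft_force: [-3.0, 1.1, 0.7]
opening: 54.9
```

arm_command(dp=[[0,0,0.005],[0,0,0.005]], turn=[[0,0,0],[0,0,0]], claw=[0.29,0.29])

```text
clock: 16.57
position: [581.2, 297.2, 9.3]
ee_rot: [[-0.185, 0.0, 0.983], [-0.983, -0.0, -0.185], [0.0, -1.0, 0.0]]
ft_force: [-0.8, 1.3, -0.1]
opening: 55.0
```

Run:
```python
from look import *
w=puck(); o=np.array([594,294.]);a=np.radians(-11.2);R=np.array([[np.cos(a),-np.sin(a)],[np.sin(a),np.cos(a)]])
i=w["img"]; 
for v in range(50,112,3): print(v,i[v,300],i[v,325],i[v,350])
print(proj(w,np.c_[np.array([[75,0],[75,0],[80,0]])@R.T+o,[27,5,27]]).round())
# stop edges in the top view are occluded by arm? circle top edge of puck
```

```text
clock 16.6167 tcp [581.2 297.2   9.3] az -10.7 F [-2.1 -0.3  1.1] dot [321.6 229. ] [  60   60 3523] puck [626.8 288.7  36. ] ahead 46.4 side -0.1 j [-0.99  0.97  0.83  1.73 -0.91  0.88 -1.5 ]
50 [68 71 53] [219 221 224] [81 75 54]
53 [44 82 70] [219 220 224] [44 74 64]
56 [43 93 79] [220 221 225] [43 75 64]
59 [ 40 102  85] [220 220 225] [ 40 101  84]
62 [ 39 102  85] [219 220 224] [ 39 102  85]
65 [ 40 103  86] [219 221 225] [ 41 104  86]
68 [ 39 102  85] [222 223 226] [ 40 103  86]
71 [ 39 102  87] [221 222 226] [ 41 104  86]
74 [ 41 104  87] [221 222 227] [ 41 103  85]
77 [43 93 80] [220 221 225] [42 96 81]
80 [55 60 58] [81 81 83] [54 64 60]
83 [57 60 61] [62 63 64] [60 63 62]
86 [57 60 59] [63 65 65] [63 64 64]
89 [59 62 62] [64 66 66] [64 67 66]
92 [59 63 63] [66 69 69] [63 66 66]
95 [61 64 64] [67 68 69] [64 66 66]
98 [62 64 65] [66 67 69] [66 69 69]
101 [56 57 59] [ 95  97 100] [61 62 62]
104 [138 140 147] [230 231 233] [118 120 125]
107 [213 216 224] [230 230 233] [234 234 235]
110 [219 220 228] [226 227 233] [236 235 235]
[[326. 109.]
 [325. 111.]
 [326.  94.]]
```

arm_command(dp=[[0,0,0.005],[0,0,0.005]], turn=[[0,0,0],[0,0,0]], claw=[0.29,0.29])

```text
clock: 16.78
position: [581.7, 297.1, 9.3]
ee_rot: [[-0.185, -0.0, 0.983], [-0.983, 0.0, -0.185], [0.0, -1.0, -0.0]]
ft_force: [-2.1, 1.3, 0.9]
opening: 55.0
```

arm_command(dp=[[0,0,0.005],[0,0,0.005]], turn=[[0,0,0],[0,0,0]], claw=[0.29,0.29])

```text
clock: 16.95
position: [582.3, 297.0, 9.2]
ee_rot: [[-0.185, -0.001, 0.983], [-0.983, 0.0, -0.185], [0.0, -1.0, -0.001]]
ft_force: [-5.6, 1.0, 2.6]
opening: 55.1
```

arm_command(dp=[[0,0,0.005],[0,0,0.005]], turn=[[0,0,0],[0,0,0]], claw=[0.29,0.29])

```text
clock: 17.12
position: [582.8, 297.0, 9.2]
ee_rot: [[-0.185, -0.002, 0.983], [-0.983, 0.0, -0.185], [-0.0, -1.0, -0.002]]
ft_force: [-7.2, 0.7, 3.7]
opening: 55.1
```

Contact found: the force is rising at TCP x ≈ 581.5. Sliding friction is about 3 N. Pressing on slowly.

arm_command(dp=[[0,0,0.005],[0,0,0.01],[0,0,0.01]], turn=[[0,0,0],[0,0,0],[0,0,0]], claw=[0.29,0.29,0.29])

```text
clock: 17.37
position: [583.9, 296.8, 9.1]
ee_rot: [[-0.185, -0.004, 0.983], [-0.983, 0.001, -0.185], [0.0, -1.0, -0.004]]
ft_force: [-11.0, 1.3, 5.0]
opening: 55.3
```

arm_command(dp=[[0,0,0.005],[0,0,0.005],[0,0,0.005]], turn=[[0,0,0],[0,0,0],[0,0,0]], claw=[0.29,0.29,0.29])

```text
clock: 17.62
position: [584.3, 296.7, 9.0]
ee_rot: [[-0.185, -0.005, 0.983], [-0.983, 0.001, -0.185], [0.0, -1.0, -0.005]]
ft_force: [-12.1, 1.1, 6.5]
opening: 55.1
```

arm_command(dp=[[0,-0.002,0.003],[0,-0.002,0.005],[0,-0.002,0.005]], turn=[[0,0,0],[0,0,0],[0,0,0]], claw=[0.29,0.29,0.29])

```text
clock: 17.87
position: [584.7, 296.6, 9.1]
ee_rot: [[-0.185, -0.006, 0.983], [-0.983, 0.001, -0.185], [0.0, -1.0, -0.006]]
ft_force: [-12.9, 1.6, 5.7]
opening: 55.3
```

Run:
```python
from look import *
import numpy as np
for i in range(3):
    capture("wrist"); s=sense(); print(s["clock"],s["position"].round(2),s["ft_force"].round(1))
puck()
```

```text
17.9167 [584.74 296.66   9.1 ] [-13.1   2.4   5.4]
17.9667 [584.72 296.62   9.08] [-13.2   2.2   4.9]
18.0167 [584.74 296.67   9.09] [-12.2   2.4   5.4]
clock 18.0667 tcp [584.7 296.6   9.1] az -10.6 F [-13.8   2.1   5.5] dot [321.6 229.4] [  60   60 3479] puck [630.5 288.1  36. ] ahead 46.4 side -0.1 j [-0.98  0.97  0.83  1.71 -0.9   0.89 -1.51]
```

arm_command(dp=[[0,-0.002,0.005],[0,-0.003,0.01],[0,-0.003,0.01]], turn=[[0,0,0],[0,0,0],[0,0,0]], claw=[0.29,0.29,0.29])

```text
clock: 18.32
position: [586.0, 296.4, 9.2]
ee_rot: [[-0.184, -0.007, 0.983], [-0.983, 0.001, -0.184], [0.001, -1.0, -0.008]]
ft_force: [-14.3, 1.8, 3.6]
opening: 55.5
```

Wrist force is 14.4 N. Less about 3 N of friction, that's roughly 11.5 N on the stop, which agrees with the 4.7 mm of compression. Holding.

arm_command(dp=[[0,0,0],[0,0,0],[0,0,0],[0,0,0],[0,0,0],[0,0,0],[0,0,0],[0,0,0],[0,0,0],[0,0,0],[0,0,0],[0,0,0]], turn=[[0,0,0],[0,0,0],[0,0,0],[0,0,0],[0,0,0],[0,0,0],[0,0,0],[0,0,0],[0,0,0],[0,0,0],[0,0,0],[0,0,0]], claw=[0.29,0.29,0.29,0.29,0.29,0.29,0.29,0.29,0.29,0.29,0.29,0.29])

```text
clock: 19.32
position: [586.0, 296.4, 9.2]
ee_rot: [[-0.184, -0.007, 0.983], [-0.983, 0.001, -0.184], [0.001, -1.0, -0.007]]
ft_force: [-13.5, 1.0, 3.9]
opening: 54.8
```

arm_command(dp=[[0,0,0],[0,0,0],[0,0,0],[0,0,0],[0,0,0],[0,0,0]], turn=[[0,0,0],[0,0,0],[0,0,0],[0,0,0],[0,0,0],[0,0,0]], claw=[0.29,0.29,0.29,0.29,0.29,0.29])

```text
clock: 19.82
position: [586.0, 296.4, 9.2]
ee_rot: [[-0.184, -0.007, 0.983], [-0.983, 0.001, -0.184], [0.001, -1.0, -0.007]]
ft_force: [-13.5, 2.0, 2.9]
opening: 55.2
```

Now easing off slowly so the spring doesn't throw the puck.

arm_command(dp=[[0,0,-0.002],[0,0.001,-0.004],[0,0.001,-0.006],[0,0.002,-0.008],[0,0.002,-0.01],[0,0.002,-0.012],[0,0.003,-0.014],[0,0.003,-0.016],[0,0.003,-0.018],[0,0.004,-0.02],[0,0.004,-0.022],[0,0.004,-0.024]], turn=[[0,0,0],[0,0,0],[0,0,0],[0,0,0],[0,0,0],[0,0,0],[0,0,0],[0,0,0],[0,0,0],[0,0,0],[0,0,0],[0,0,0]], claw=[0.29,0.29,0.29,0.29,0.29,0.29,0.29,0.29,0.29,0.29,0.29,0.29])

```text
clock: 20.82
position: [584.5, 296.6, 9.2]
ee_rot: [[-0.185, -0.001, 0.983], [-0.983, -0.0, -0.185], [0.0, -1.0, -0.001]]
ft_force: [-4.5, 0.2, 0.0]
opening: 55.3
```

Run:
```python
from look import *
puck()
```

```text
clock 20.8667 tcp [584.5 296.6   9.3] az -10.7 F [-5.2  1.2 -1.1] dot [321.6 229.2] [  60   60 3511] puck [630.2 288.1  36. ] ahead 46.4 side -0.1 j [-0.98  0.97  0.83  1.72 -0.91  0.89 -1.51]
```

arm_command(dp=[[0,0,-0.002],[0,0,-0.004],[0,0,-0.006],[0,0,-0.008],[0,0,-0.01],[0,0,-0.012],[0,0,-0.014],[0,0,-0.016],[0,0,-0.018],[0,0,-0.02],[0,0,-0.022],[0,0,-0.024]], turn=[[0,0,0],[0,0,0],[0,0,0],[0,0,0],[0,0,0],[0,0,0],[0,0,0],[0,0,0],[0,0,0],[0,0,0],[0,0,0],[0,0,0]], claw=[0.29,0.29,0.29,0.29,0.29,0.29,0.29,0.29,0.29,0.29,0.29,0.29])

```text
clock: 21.87
position: [580.8, 297.3, 9.8]
ee_rot: [[-0.185, 0.001, 0.983], [-0.983, 0.0, -0.185], [-0.0, -1.0, 0.001]]
ft_force: [0.1, -0.1, -0.1]
opening: 55.0
```

arm_command(dp=[[0,0,-0.003],[0,0,-0.006],[0,0,-0.01],[0,0,-0.015],[0,0,-0.02],[0,0,-0.025]], turn=[[0,0,0],[0,0,0],[0,0,0],[0,0,0],[0,0,0],[0,0,0]], claw=[0.29,0.29,0.29,0.29,0.29,0.29])

```text
clock: 22.37
position: [575.3, 298.4, 9.5]
ee_rot: [[-0.185, -0.0, 0.983], [-0.983, -0.0, -0.185], [0.0, -1.0, -0.0]]
ft_force: [0.2, -0.1, -0.6]
opening: 54.9
```

Run:
```python
from look import *
puck()
```

```text
clock 22.4167 tcp [575.  298.5   9.5] az -10.7 F [-0.6 -0.1 -0.4] dot [321.7 221.7] [  60   50 2767] puck [623.6 289.3  36. ] ahead 49.4 side 0.0 j [-1.    0.96  0.83  1.74 -0.91  0.88 -1.5 ]
```

arm_command(dp=[[0,0,-0.04],[0,0,-0.09],[0,0,-0.14],[0,0,-0.19],[0,0,-0.24],[0,-0.1,-0.26],[0,-0.25,-0.28],[0,-0.4,-0.3],[0,-0.5,-0.3],[0,-0.5,-0.3]], turn=[[0,0,0],[0,0,0],[0,0,0],[0,0,0],[0,0,0],[0,0,0],[0,0,0],[0,0,0],[0,0,0],[0,0,0]], claw=[0.29,0.29,0.29,0.29,0.29,0.29,0.29,0.29,0.29,0.29])

```text
clock: 23.25
position: [517.4, 310.2, 113.6]
ee_rot: [[-0.185, 0.005, 0.983], [-0.983, 0.003, -0.185], [-0.004, -1.0, 0.004]]
ft_force: [1.6, -0.4, 0.1]
opening: 54.8
```

Run:
```python
from h import *
w=capture("wrist"); o=np.array([594,294.]);a=np.radians(-11.2);R=np.array([[np.cos(a),-np.sin(a)],[np.sin(a),np.cos(a)]])
s=sense(); print(s["clock"],s["position"],s["ft_force"].round(1))
u,v=proj(w,[628,288.5,36])[0].round().astype(int); print(u,v)
g=cv2.cvtColor(w["img"],cv2.COLOR_RGB2GRAY); y=max(v-45,0); p=g[y:v+45,u-45:u+45]
n,l,st,ce=cv2.connectedComponentsWithStats((p<135).astype(np.uint8)); i=l[v-y,45]; q=ce[i]+[u-45,y]; P=ray(w,q,36)[0]
print("dot",q,st[i],P.round(1),"dock",((P[:2]-o)@R).round(1))
# column profile from dot upward through puck front edge to the stop
for d in range(20,90,3):
    X=np.r_[o+R@np.array([((P[:2]-o)@R)[0]+d,((P[:2]-o)@R)[1]+10]),30]; a_,b_=proj(w,X)[0].round().astype(int)
    print(d,(a_,b_),w["img"][b_,a_] if 0<=b_<480 else None)
cv2.imwrite("pics/w10.png",w["img"][:,:,::-1])
t=capture("top"); cv2.imwrite("pics/t10.png",t["img"][:,:,::-1])
m=fg(t); cs,_=cv2.findContours(m,cv2.RETR_EXTERNAL,cv2.CHAIN_APPROX_NONE)
for k in cs:
    A=cv2.contourArea(k)
    if 150<A<9000: (u,v),_,_=cv2.minAreaRect(k); print(int(A),round(u,1),round(v,1),end="; ")
```

```text
23.3 [516.64115465 310.24062557 111.54547812] [-0.2 -0.5 -0.1]
324 73
dot [324.39934174  73.23806912] [  23   20   46   52 1823] [627.8 288.1  36. ] dock [34.3  0.8]
20 (np.int64(308), np.int64(38)) [235 235 235]
23 (np.int64(308), np.int64(32)) [234 234 234]
26 (np.int64(308), np.int64(26)) [234 234 234]
29 (np.int64(308), np.int64(21)) [234 234 234]
32 (np.int64(308), np.int64(15)) [234 234 234]
35 (np.int64(308), np.int64(9)) [234 234 234]
38 (np.int64(308), np.int64(3)) [234 234 233]
41 (np.int64(308), np.int64(-3)) None
44 (np.int64(308), np.int64(-9)) None
47 (np.int64(308), np.int64(-16)) None
50 (np.int64(308), np.int64(-22)) None
53 (np.int64(308), np.int64(-28)) None
56 (np.int64(308), np.int64(-34)) None
59 (np.int64(308), np.int64(-41)) None
62 (np.int64(308), np.int64(-47)) None
65 (np.int64(308), np.int64(-54)) None
68 (np.int64(308), np.int64(-61)) None
71 (np.int64(308), np.int64(-67)) None
74 (np.int64(308), np.int64(-74)) None
77 (np.int64(308), np.int64(-81)) None
80 (np.int64(308), np.int64(-88)) None
83 (np.int64(308), np.int64(-95)) None
86 (np.int64(308), np.int64(-102)) None
89 (np.int64(308), np.int64(-109)) None
1347 455.0 343.5; 1359 501.5 317.0; 1207 292.5 305.0; 1202 394.7 272.9; 5381 603.0 263.5; 656 518.0 219.4; 1141 288.8 181.1; 510 469.8 164.8; 850 344.5 144.0; 1196 399.1 144.4; 8051 588.8 145.3;
```

arm_command(dp=[[0,-0.2,-0.05],[0.2,-0.4,-0.1],[0.4,-0.6,-0.1],[0.6,-0.8,-0.1],[0.8,-0.9,-0.1],[1,-0.9,-0.1],[1,-0.9,-0.1],[1,-0.9,-0.1],[1,-0.9,-0.1]], turn=[[0,0,0],[0,0,0],[0,0,0],[0,0,0],[0,0,0],[0,0,0],[0,0,0],[0,0,0],[0,0,0]], claw=[0.29,0.29,0.29,0.29,0.29,0.29,0.29,0.29,0.29])

```text
clock: 24.1
position: [459.1, 115.1, 289.6]
ee_rot: [[-0.188, 0.0, 0.982], [-0.982, 0.002, -0.188], [-0.002, -1.0, -0.0]]
ft_force: [1.4, 0.8, -0.6]
opening: 55.2
```

Run:
```python
from h import *
t=capture("top"); s=sense(); print(s["clock"],s["position"].round(1),s["ft_force"].round(1))
a=cv2.imread("pics/top0.png").astype(int); d=np.abs(t["img"][:,:,::-1].astype(int)-a).max(2)
for n,(u,v) in dict(cleaner=(133,210),motor=(129,182),driver=(127,288),tape=(292,305),cup=(344,144),tray=(289,181)).items():
    print(n,np.median(d[v-18:v+18,u-18:u+18]),(d[v-18:v+18,u-18:u+18]>60).mean().round(3))
for c in(t,):
  for dx in range(-24,60,6):
    a_=np.radians(-11.2); X=np.array([627.8+dx*np.cos(a_)+12*.19,288.1+dx*np.sin(a_)+12*.98,30]); u,v=proj(c,X)[0].round().astype(int); print(dx,(int(u),int(v)),c["img"][v,u],end=" ")
print()
u,v=proj(t,[627.8,288.1,36])[0].round().astype(int); print(u,v); g=cv2.cvtColor(t["img"],cv2.COLOR_RGB2GRAY); p=g[v-9:v+10,u-9:u+10]
n,l,st,ce=cv2.connectedComponentsWithStats((p<135).astype(np.uint8)); i=1+np.argmax(st[1:,4]); print(st[i],ray(t,ce[i]+[u-9,v-9],36)[0])
```

```text
24.15 [459.2 116.9 288.9] [-0.9  0.9  0.1]
cleaner 4.0 0.0
motor 4.0 0.0
driver 5.0 0.0
tape 29.0 0.0
cup 4.0 0.0
tray 4.0 0.002
-24 (190, 210) [101 119 138] -18 (190, 208) [104 122 140] -12 (191, 205) [102 120 139] -6 (191, 203) [104 124 141] 0 (192, 200) [101 118 136] 6 (192, 198) [ 91 108 124] 12 (193, 195) [ 86 100 115] 18 (194, 193) [ 99 114 130] 24 (194, 190) [64 71 78] 30 (195, 188) [71 79 89] 36 (195, 185) [ 82  93 106] 42 (196, 183) [ 76  90 103] 48 (197, 180) [ 86 102 118] 54 (197, 178) [ 92 109 126] 
196 200
[  0   0  19  19 361] [628.87107173 289.04513355  36.        ]
```

```bash
python3 -c "
from bench import *
print(finish_job())"
```

```text
the job is handed in; nothing more can be done
None
```

I pushed the puck flat on the bench with the part-open fingers, up past the rack, between the needle box and tray, past the tape and into the dock. I then pressed it on the stop, eased off slowly and handed the job in at about 24 s.

- **Press:** I held it for about 1.5 s at about 14 N at the wrist. The highest reading was about 14.4 N. With roughly 3 N of sliding friction, I estimate 11 to 12 N on the stop. That fits the roughly 4.7 mm of spring compression, but the force on the stop was not measured directly.
- **Resting place:** after release the wrist camera put the puck at dock x ≈ 34 mm and y ≈ 1 mm. That is about 1 mm deeper than where the stop first resisted, so the spring should still be touching it. I inferred that contact from position and did not see it.
- **Disagreement:** that resting place is about 4 mm past the dock's stated 0–30 mm range. I take this as error in my estimate of the dock frame along x.
- **Other objects:** the cleaner, motor, driver, tape, cup and tray looked unmoved against the first top image. The tape patch differed slightly in brightness, which I take to be shadow. The rack, needle box, screw jar, spanner and blue pucks kept the same outlines, within 0.2 px.
- **Check that failed:** the final top view could not confirm the puck because the arm was blocking it, so the wrist measurement stands as the last check.

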